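Tip the mug of batteries into the slide-cover box

TASK

Slide the green cover of the battery box fully open, empty the mug of batteries into the box by picking it up and tipping it out over the box (nowhere else), and stand the mug upright on its cork coaster again. Put every battery that lies loose on the table into the box as well, then slide the cover fully shut; leave the small amber bottle and the charger as they stand.

Things in the scene. Friction and masses are not known exactly. Their poses are not given: they have to be found in the camera images.
- box: fixed grey plastic battery box, outside 130 x 156 x 70 mm high (low trim at the sides to 80 mm), walls 8 mm, floor 6 mm; one open-topped compartment 114 (x) x 140 (y) mm, 64 mm deep. Origin: centre of its underside. Its x axis runs along the short side, its y axis along the long side, in the direction in which the cover slides open
- cover (a joint): slide joint of the box's flat green cover (120 x 150 x 5 mm, top face 76 mm above the table), in m: 0 = fully shut over the compartment, 0.125 = fully open, slid along the box's +y. It stays where it is left; about 1 N (friction) and light damping (4 N s/m) resist it
- cover_handle (a point): centre of the upright pull bar on the middle of the cover: 80 mm long along the box's x, 14 mm thick along the box's y, standing 26 mm above the cover (76 to 102 mm above the table); moves with the cover
- coaster: fixed round cork coaster, 110 mm across, 4 mm thick; origin at the centre of its underside. Behind the work the wall's framed picture stands out to x = 0.645 m from z = 0.31 m upwards (y = 0.02 to 0.56), so wrists must keep off it; the table's top ends at x = 0.68, y = -0.29 and y = 0.49
- mug: white ceramic mug, 86 mm across without its handle, 92 mm high, wall about 5 mm, inner floor 7 mm up, about 0.22 kg. Origin on its underside, 16 mm off the axis of the round part towards the handle; z points up out of the mouth, the handle points to -y. The batteries lie inside it
- mug_centre (a point): centre of the mug's round part, half-way up (46 mm above its underside)
- mug_foot (a point): centre of the underside of the mug's round part
- mug_handle (a point): middle of the upright bar of the mug's handle, 68 mm from the mug's axis towards its -y and 52 mm above its underside; the bar is 12 mm wide across the mug's x and can be pinched along the mug's x; the space between bar and mug is solid to touch, widening a little towards the mug
- inside_0_mid (a point): centre of an AA-size battery (red and white, 15 mm thick, 50 mm long along its y, 23 g, slippery: friction about 0.3), at the start standing on end in the mug; may be absent
- inside_1_mid (a point): centre of an AA-size battery (red and white, 15 mm thick, 50 mm long along its y, 23 g, slippery: friction about 0.3), at the start standing on end in the mug; may be absent
- inside_2_mid (a point): centre of an AA-size battery (red and white, 15 mm thick, 50 mm long along its y, 23 g, slippery: friction about 0.3), at the start standing on end in the mug; may be absent
- inside_3_mid (a point): centre of an AA-size battery (red and white, 15 mm thick, 50 mm long along its y, 23 g, slippery: friction about 0.3), at the start standing on end in the mug; may be absent
- inside_4_mid (a point): centre of an AA-size battery (red and white, 15 mm thick, 50 mm long along its y, 23 g, slippery: friction about 0.3), at the start standing on end in the mug; may be absent
- stray_0_mid (a point): centre of an AA-size battery of the same look and size (15 x 50 x 15 mm, long along its y, 23 g, ordinary friction about 0.6), at the start lying loose on the table; may be absent
- stray_1_mid (a point): centre of an AA-size battery of the same look and size (15 x 50 x 15 mm, long along its y, 23 g, ordinary friction about 0.6), at the start lying loose on the table; may be absent
- stray_2_mid (a point): centre of an AA-size battery of the same look and size (15 x 50 x 15 mm, long along its y, 23 g, ordinary friction about 0.6), at the start lying loose on the table; may be absent
- pill_bottle: bystander: small amber bottle with a white cap, 40 mm across, 72 mm high, standing; origin at the centre of its underside
- charger: bystander: white charger block 60 x 28 x 30 mm; origin at the centre of its underside

How it is judged (in metres and radians):
On the way, in this order (a step that is already met when the one before it is completed fails the run):
1. the cover is slid fully open (value of joint cover above 0.112 m), for 0.2 s.
2. the mug is tipped well past level over the box (angle between mug_centre's own z axis and vertical above 1.7 rad and horizontal distance between mug_centre and box below 0.15 m and height (world z) of mug_centre above 0.07 m), for 0.2 s.
At the end, for the whole second after the job is handed in: every battery present lies at rest inside the box, the cover is shut to within 6 mm, and the mug stands upright (within 0.1 rad) and at rest on the coaster, its foot within 25 mm of the coaster's centre (x of inside_0_mid in the frame of box between -0.06 and 0.06 m and y of inside_0_mid in the frame of box between -0.073 and 0.073 m and z of inside_0_mid in the frame of box between 0.003 and 0.07 m and x of inside_1_mid in the frame of box between -0.06 and 0.06 m and y of inside_1_mid in the frame of box between -0.073 and 0.073 m and z of inside_1_mid in the frame of box between 0.003 and 0.07 m and x of inside_2_mid in the frame of box between -0.06 and 0.06 m and y of inside_2_mid in the frame of box between -0.073 and 0.073 m and z of inside_2_mid in the frame of box between 0.003 and 0.07 m and x of inside_3_mid in the frame of box between -0.06 and 0.06 m and y of inside_3_mid in the frame of box between -0.073 and 0.073 m and z of inside_3_mid in the frame of box between 0.003 and 0.07 m and x of inside_4_mid in the frame of box between -0.06 and 0.06 m and y of inside_4_mid in the frame of box between -0.073 and 0.073 m and z of inside_4_mid in the frame of box between 0.003 and 0.07 m and x of stray_0_mid in the frame of box between -0.06 and 0.06 m and y of stray_0_mid in the frame of box between -0.073 and 0.073 m and z of stray_0_mid in the frame of box between 0.003 and 0.07 m and x of stray_1_mid in the frame of box between -0.06 and 0.06 m and y of stray_1_mid in the frame of box between -0.073 and 0.073 m and z of stray_1_mid in the frame of box between 0.003 and 0.07 m and x of stray_2_mid in the frame of box between -0.06 and 0.06 m and y of stray_2_mid in the frame of box between -0.073 and 0.073 m and z of stray_2_mid in the frame of box between 0.003 and 0.07 m and value of joint cover below 0.006 m and angle between mug's own z axis and vertical below 0.1 rad and horizontal distance between mug_foot and coaster below 0.025 m and height (world z) of mug_foot between 0 and 0.009 m and linear speed of mug below 0.02 m/s); the robot touches nothing.
It fails at once if the mug is tipped over away from the box (angle between mug_centre's own z axis and vertical above 1 rad and horizontal distance between mug_centre and box above 0.24 m).
It fails at once if the small bottle is disturbed (shifted over 25 mm or knocked over) (distance of pill_bottle from where it was at the start of the episode above 0.025 m or angle between pill_bottle's own z axis and vertical above 0.4 rad).
It fails at once if the charger is disturbed (shifted over 25 mm or knocked over) (distance of charger from where it was at the start of the episode above 0.025 m or angle between charger's own z axis and vertical above 0.4 rad).
Of inside_0, inside_1, inside_2, inside_3, inside_4 only 3 to 5 are there at a start; the rules pass over those that are not, and their reading is None.
Of stray_0, stray_1, stray_2 only 2 to 3 are there at a start; the rules pass over those that are not, and their reading is None.
At some moment in a run one of stray_0, stray_1 may be knocked a few centimetres aside while the robot is not near it.
It also fails if it takes over 210 s, if anything falls off the work surface, if the arm or the gripper's body presses on something with over 40 N, if the wrist force passes 120 N, or if a joint passes its speed limit or range.

ROBOT

A 6-joint arm with a two-finger parallel gripper is mounted at the origin on the work surface; the furniture and walls round the work are solid. World frame = base frame: x ahead of the robot, y to its left, z up, the work surface at z = 0. Lengths are in m, angles in degrees, forces in N, time in s.
With the tool pointing down it reaches from about 0.325 to 0.875 m from the base axis. Payload 4.4 kg.
Tool frame: the origin (TCP) lies between the finger pads; the fingertips stand 14 mm ahead of it and the grasp point (between the pads) lies 5 mm behind it; z points along the fingers, y is the direction in which the jaws open and shut (so a half turn about z gives the same grasp; the last joint's range is limited). The gripper opens to 85 mm and grips with 20 to 120 N. Pads are 22 mm wide; open, the fingers measure 114 mm over their backs; the gripper's body (76 mm by 85 mm) begins 54 mm behind the grasp point. The pads swing forward as they close: fully open they stand 13 mm farther back than shut.
Start: joints at [63.913, 11.837, 88.321, -0, 79.842, -8.623], TCP at [0.173, 0.548, 0.245] pointing down, gripper open.
Joint ranges: [-156.59, 156.59], [-49.26, 127.26], [12.9, 141.05], [-63.56, 243.56], [4.71, 150.69], [-161.64, 161.64]. Speed limits (degrees/s): [159.86, 159.86, 180, 180, 180, 180].

INTERFACE

Orientations are given as a 3x3 rotation matrix whose columns are the frame's x, y, z axes.
In Python, from station import * gives the robot as it stands.
- The arm moves only by the shell command python3 -m handwheel 'ROWS' [FORCE]. ROWS is JSON, a list of rows, each a list of 3 entries, a list of its own where there are three numbers: the shift along the world's x, y, z in m, then the turn, a rotation vector about the world's x, y, z in rad, then the opening in per cent of the stroke, from 0 (shut) to 100 (fully open). In form: [[[tx, ty, tz], [wx, wy, wz], gripper], ...]. A call has 1 to 12 rows; each row shifts and turns the commanded pose from where the row before left it; what a row does not reach is not made up. A row lasts 1/12 s, in which the tool goes at most 41.7 mm and 7.16 degrees, less where a joint would pass 70% of its speed; a pose out of reach is approached as far as the arm can. A call is refused whole if a number of a shift passes 0.0417 or a number of a turn 0.125, either way. A call with a gripper value outside its range is refused whole. The fingers move at their own pace and stop on an object; FORCE is the grip in N (left out, the last holds). Time passes only in rows, so rows that do not move let the fingers close. It gives the time, the measured TCP pose, the force and the opening at its end, in the units of the state.
- state(): the state, without advancing time (a new reading comes with each control period).
- snapshot(name): name is "scene" or "top" or "wrist"; returns a dict with "frame" (420x560x3 uint8, red, green, blue), "range_z" (420x560 float32, m along the optical axis (not along the pixel's ray), 0 where there is no reading), "intrinsics" (3x3 intrinsics, pixels), "dist" ([k1, k2, p1, p2, k3] as OpenCV has them; the pictures are not rectified), "pose" (4x4, takes a point from camera to world coordinates). Camera axes: x right, y up, looking along -z (the intrinsics and any distortion apply to the point x, -y, -z); pixel columns grow to the right and rows downward; lengths in m; the calibration is good to about 2 mm. A picture is of the moment at which its call begins.
- sign_off(): hands the job in, once; it reports no verdict.
Trained networks look in the newest picture that a camera, given by its name, has taken for a name from the list of things; names that differ only in an ending like _2 or _b are one class to them, and where a whole thing is asked for, a point or a joint stands for the part that bears it (a point fixed in the world has none). Each returns a list of dicts, best first, with "conf" (0 to 1); they miss things now and then, are a little off and sometimes report something else, mostly with a low value. They report only what shows in the picture. A call takes as long as a camera call.
- look_for(name, camera): "extent" ([left, top, right, bottom] in pixels, round what is visible of it).
- place_of(name, camera): "uv" ([column, row] in pixels: a listed point, or the origin of a listed thing).
The state is a dict: "t": time; "qpos": joint angles; "qd": joint speeds; "effort": joint torques, N m; "tcp_pos": TCP position; "tool_rot": TCP orientation; "wrist_force": force on the tool from outside, world axes, zero at the start; "moment": the same for the moment, N m; "grip_width": finger opening in m.
Only numpy, scipy, OpenCV 4.12 (cv2) and the standard library are available. Lean on these libraries where they do the work, as an engineer would, in place of code of your own. Each camera call takes 0.05 s, during which the arm holds its last target.

## Working session

There is one attempt and no reset: what is moved stays moved. The work goes in short steps, Python scripts to look and compute and a shell command to move; the robot and the scene stay as the last step left them, time stands still between calls to the robot, and variables do not carry over. Pictures are saved under pics/ and viewed, and the job is handed in when it is done.

```bash
mkdir -p pics; ls; cat > h.py <<'E'
from station import *
import numpy as np, cv2
def snap(cam,name):
    s=snapshot(cam); cv2.imwrite(f'pics/{name}.png',cv2.cvtColor(s['frame'],cv2.COLOR_RGB2BGR)); return s
def ray(s,uv):
    p=cv2.undistortPoints(np.array([[uv]],float),s['intrinsics'],np.array(s['dist'],float))[0,0]
    return np.array([p[0],-p[1],-1.0])
def onplane(s,uv,z):
    d=s['pose'][:3,:3]@ray(s,uv); o=s['pose'][:3,3]; return o+d*(z-o[2])/d[2]
def depthpt(s,uv,r=2):
    u,v=int(round(uv[0])),int(round(uv[1])); w=s['range_z'][max(v-r,0):v+r+1,max(u-r,0):u+r+1]; w=w[w>0]
    if not len(w): return None
    return s['pose'][:3,3]+s['pose'][:3,:3]@(ray(s,uv)*np.median(w))
def cloud(s):
    H,W=s['range_z'].shape
    uu,vv=np.meshgrid(np.arange(W),np.arange(H))
    p=cv2.undistortPoints(np.stack([uu,vv],-1).reshape(-1,1,2).astype(float),s['intrinsics'],np.array(s['dist'],float)).reshape(H,W,2)
    P=np.stack([p[...,0],-p[...,1],-np.ones((H,W))],-1)*s['range_z'][...,None]
    return P@s['pose'][:3,:3].T+s['pose'][:3,3]
def st():
    s=state(); print('t',round(s['t'],2),'tcp',np.round(s['tcp_pos'],4),'F',np.round(s['wrist_force'],1),'w',round(s['grip_width'],4)); print(np.round(s['tool_rot'],3).tolist(), np.round(s['qpos'],1))
E
python3 - <<'E'
from h import *
st()
for c in ['scene','top','wrist']:
    s=snap(c,c+'0'); print(c,np.round(s['pose'],3).tolist())
    for n in ['box','cover_handle','coaster','mug','mug_centre','mug_handle','inside_0_mid','stray_0_mid','pill_bottle','charger']:
        for d in place_of(n,c):
            if d['conf']>.3: print(n,np.round(d['uv'],1),round(d['conf'],2),np.round(depthpt(s,d['uv']),3) if depthpt(s,d['uv']) is not None else None)
E
```

```text
pics
t 0.0 tcp [0.1722 0.5478 0.2441] F [ 0.5 -0.4 -0.2] w 0.0855
[[-0.954, 0.3, -0.001], [0.3, 0.954, -0.002], [0.0, -0.002, -1.0]] [63.9 11.9 88.4  0.  79.8 -8.6]
scene [[0.707, 0.299, -0.641, -0.076], [-0.708, 0.311, -0.634, -0.521], [0.01, 0.902, 0.431, 0.512], [0.0, 0.0, 0.0, 1.0]]
box [275.9 246.8] 0.61 [0.47  0.039 0.049]
cover_handle [284.  217.8] 0.85 [0.545 0.087 0.081]
coaster [205.3 229.6] 0.62 [0.436 0.273 0.017]
mug [206.2 229.1] 0.96 [0.437 0.271 0.018]
mug [285.8 215.2] 0.74 [0.551 0.087 0.086]
mug_centre [208.5 212.6] 0.61 [0.444 0.264 0.067]
mug_handle [187.1 206.9] 0.66 [0.44  0.361 0.053]
inside_0_mid [206.1 213.6] 0.44 [0.439 0.268 0.065]
stray_0_mid [350.  324.1] 0.5 [ 0.418 -0.212  0.011]
pill_bottle [314.1 237.4] 0.8 [0.59  0.025 0.033]
top [[-0.022, 0.989, -0.147, 0.363], [-1.0, -0.024, -0.015, 0.089], [-0.018, 0.147, 0.989, 1.104], [0.0, 0.0, 0.0, 1.0]]
box [273.  202.8] 0.74 [0.527 0.111 0.075]
cover_handle [278.9 197.1] 0.98 [0.535 0.098 0.101]
coaster [201.5 242.5] 0.97 [0.443 0.281 0.036]
mug_centre [191.9 230. ] 0.89 [0.471 0.299 0.06 ]
mug_handle [165.7 246. ] 0.67 [0.436 0.361 0.052]
inside_0_mid [223.5 164. ] 0.74 [0.631 0.229 0.029]
inside_0_mid [195.3 230.4] 0.44 [0.47  0.291 0.058]
stray_0_mid [408.7 251.6] 0.5 [ 0.412 -0.206  0.01 ]
pill_bottle [296.2 161.7] 0.85 [0.623 0.056 0.067]
pill_bottle [274.1 204. ] 0.43 [0.524 0.109 0.075]
charger [224.3 164.6] 0.52 [0.63  0.227 0.029]
wrist [[0.302, -0.916, -0.266, 0.105], [0.953, 0.29, 0.085, 0.57], [-0.001, -0.279, 0.96, 0.374], [0.0, 0.0, 0.0, 1.0]]
```

View pics/scene0.png

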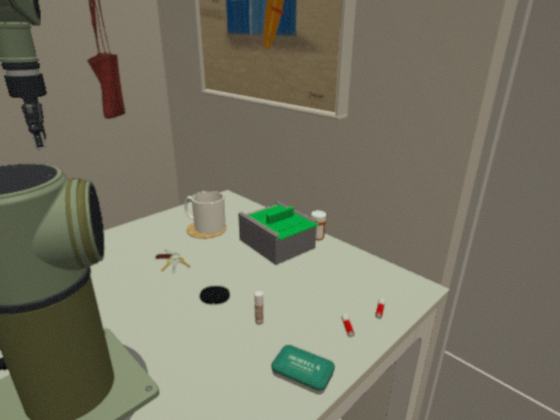

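View pics/top0.png

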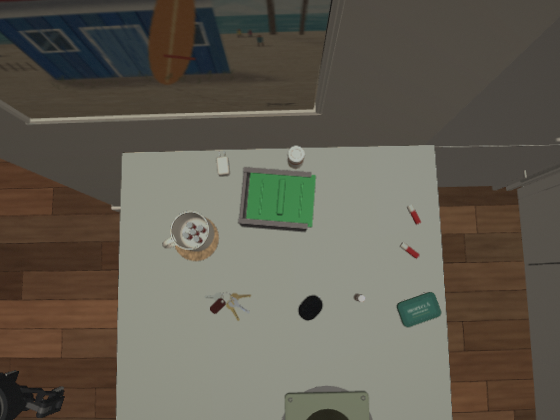

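```bash
python3 - <<'E'
import cv2
a=cv2.imread('pics/top0.png')
cv2.imwrite('pics/c1.png',cv2.resize(a[140:280,150:330],None,fx=4.4,fy=4.2,interpolation=cv2.INTER_CUBIC))
cv2.imwrite('pics/c2.png',cv2.resize(a[190:340,330:450],None,fx=4,fy=4,interpolation=cv2.INTER_CUBIC))
a=cv2.imread('pics/scene0.png')
cv2.imwrite('pics/c3.png',cv2.resize(a[170:350,150:400],None,fx=3.2,fy=3.2,interpolation=cv2.INTER_CUBIC))
E
```

```text
(no output)
```

View pics/c1.png

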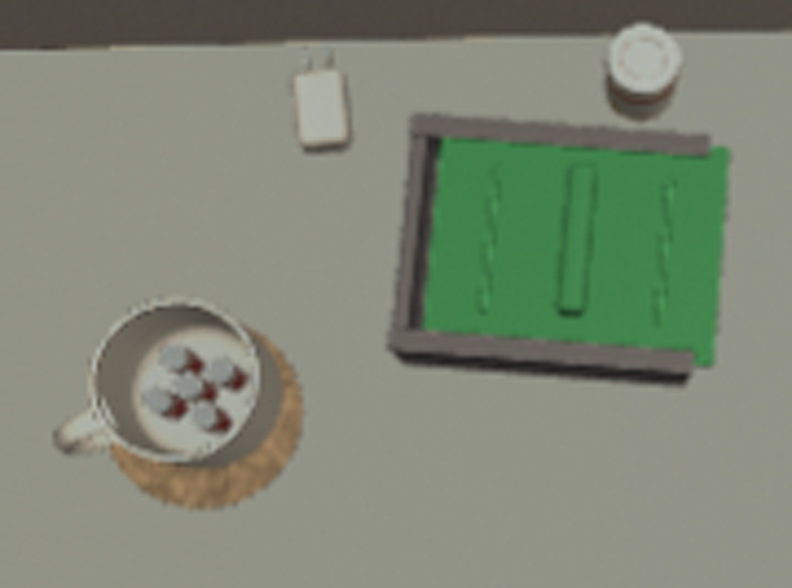

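View pics/c2.png

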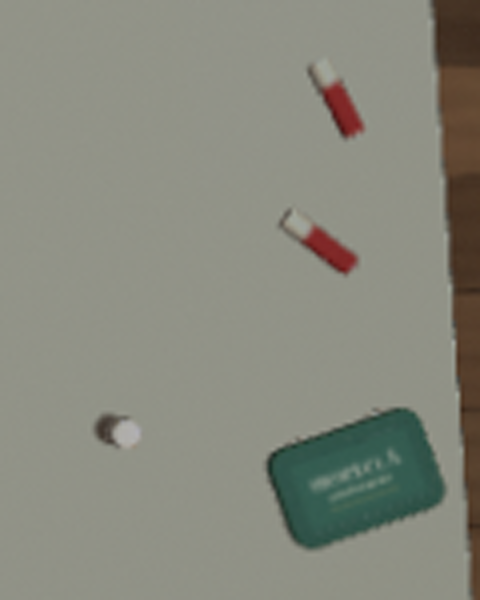

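View pics/c3.png

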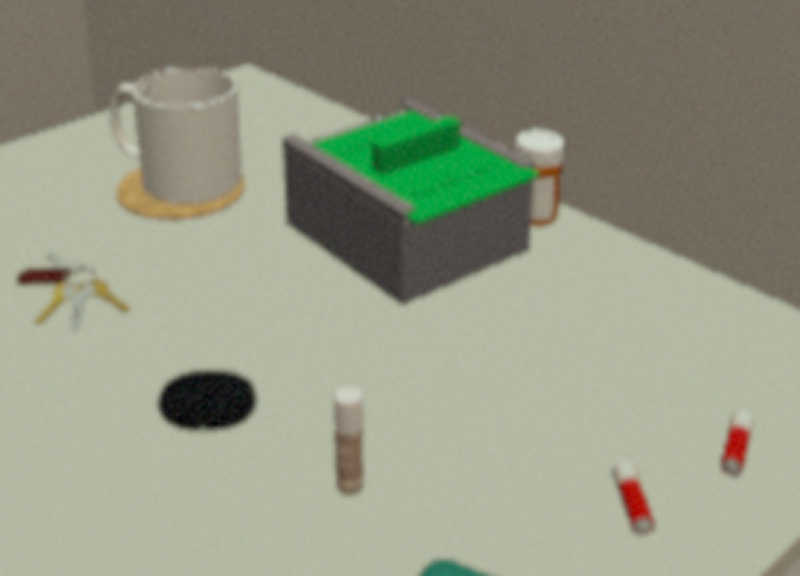

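```bash
cat > meas.py <<'E'
from h import *
def rect(P):
    (c,sz,a)=cv2.minAreaRect((P[:,:2]*1000).astype(np.float32)); return np.round(c,1),np.round(sz,1),round(a,1)
def blobs(m,minpix=15):
    n,l,stt,c=cv2.connectedComponentsWithStats(m.astype(np.uint8))
    return [(l==i) for i in range(1,n) if stt[i,4]>=minpix]
E
python3 - <<'E'
from meas import *
for c in ['top','scene']:
    s=snapshot(c); C=cloud(s); f=s['frame'].astype(int); hs=cv2.cvtColor(s['frame'],cv2.COLOR_RGB2HSV)
    g=(hs[...,0]>50)&(hs[...,0]<70)&(hs[...,1]>150)&(s['range_z']>0)
    h=g&(C[...,2]>.093)
    print(c,'handle',rect(C[h]),C[h][:,2].mean(), 'cover',rect(C[g]),np.median(C[g][:,2]))
    r=((hs[...,0]<8)|(hs[...,0]>172))&(hs[...,1]>130)&(C[...,0]>.3)&(C[...,0]<.68)&(C[...,2]<.05)&(C[...,2]>-.01)
    for b in blobs(r,6): print('red',b.sum(),np.round(np.argwhere(b).mean(0)),rect(C[b]),C[b][:,2].max())
    X,Y,Z=C[...,0],C[...,1],C[...,2]
    bx=(X>.42)&(X<.62)&(Y>0)&(Y<.2)&(Z>.065)&~g; print('boxrim',rect(C[bx]),Z[bx].mean())
    m=(X>.36)&(X<.58)&(Y>.2)&(Y<.42)&(Z>.085)&(Z<.11)
    p=C[m]; print('mugrim',rect(p),p[:,2].mean(), len(p))
    k=(X>.36)&(X<.58)&(Y>.33)&(Y<.42)&(Z>.03); 
    for y in np.arange(.33,.42,.01):
        q=C[k&(Y>=y)&(Y<y+.01)]
        if len(q): print(round(y,2),len(q),np.round(q.min(0),3),np.round(q.max(0),3))
    ck=(X>.3)&(X<.6)&(Y>.18)&(Y<.42)&(hs[...,0]>8)&(hs[...,0]<25)&(hs[...,1]>90)&(Z<.02)
    print('cork',rect(C[ck]))
E
```

```text
top handle (array([0., 0.]), array([0., 0.]), 0.0) nan cover (array([0., 0.]), array([0., 0.]), 0.0) nan
red 60 [217. 415.] (array([ 494. , -226.1]), array([29.6, 11.8]), 19.6) 0.01607476646804873
red 64 [252. 412.] (array([ 410.4, -213.3]), array([29.8, 11.3]), 50.8) 0.017970550140565145
red 21 [303. 218.] (array([306. , 247.1]), array([19.1, 11.7]), 89.6) 0.011463744491817973
boxrim (array([538.1, 101.3]), array([166.3, 131. ]), 84.0) 0.07717044301361142
mugrim (array([463.1, 299.4]), array([86.2, 93.7]), 64.9) 0.09227032611972376 282
0.33 182 [0.439 0.33  0.03 ] [0.495 0.34  0.098]
0.34 33 [0.438 0.34  0.081] [0.472 0.349 0.097]
0.35 41 [0.434 0.35  0.03 ] [0.449 0.36  0.09 ]
0.36 6 [0.433 0.36  0.051] [0.441 0.363 0.077]
cork (array([385.4, 254.4]), array([193.7, 106.3]), 32.9)
scene handle (array([534.2,  91.1]), array([12. , 75.3]), 78.5) 0.09795695458927264 cover (array([533.8,  92. ]), array([147.4, 116. ]), 84.7) 0.07795149846959279
red 60 [309. 380.] (array([ 494.9, -227.3]), array([29.4, 11.2]), 24.6) 0.014245165656877112
red 76 [326. 348.] (array([ 410.4, -214. ]), array([32.7, 11.7]), 51.9) 0.01428530670074507
boxrim (array([538. , 102.5]), array([169. , 133.2]), 83.1) 0.07896585976206734
mugrim (array([466.1, 300.5]), array([91. , 86.6]), 75.6) 0.09124301286346119 286
0.33 158 [0.44  0.33  0.061] [0.496 0.34  0.098]
0.34 17 [0.435 0.34  0.073] [0.478 0.349 0.091]
0.35 45 [0.431 0.351 0.03 ] [0.443 0.36  0.088]
0.36 18 [0.431 0.36  0.043] [0.444 0.367 0.069]
cork (array([387.2, 252.5]), array([196.7, 104.9]), 33.5)<stdin>:6: RuntimeWarning: Mean of empty slice.
  ret = ret.dtype.type(ret / rcount)
  return _methods._mean(a, axis=axis, dtype=dtype,
```

```bash
python3 -m handwheel '[[[0.03,-0.038,0],[0,0,0.018],60],[[0.03,-0.038,0],[0,0,0.018],60],[[0.03,-0.038,0],[0,0,0.018],60],[[0.03,-0.038,0],[0,0,0.018],60],[[0.03,-0.038,0],[0,0,0.018],60],[[0.03,-0.038,0],[0,0,0.018],60],[[0.03,-0.038,0],[0,0,0.018],60],[[0.03,-0.038,0],[0,0,0.018],60],[[0.03,-0.038,0],[0,0,0.018],60],[[0.03,-0.038,0],[0,0,0.018],60],[[0.03,-0.038,0],[0,0,0.018],60],[[0.03,-0.038,0],[0,0,0.018],60]]' 40
python3 - <<'E'
from meas import *
st(); s=snap('wrist','w1'); C=cloud(s); hs=cv2.cvtColor(s['frame'],cv2.COLOR_RGB2HSV)
g=(hs[...,0]>45)&(hs[...,0]<75)&(hs[...,1]>120)&(s['range_z']>0)
print(rect(C[g]),g.sum()); h=g&(C[...,2]>.095); print(rect(C[h]),h.sum())
E
```

```text
t: 2.75
tcp_pos: [0.4834, 0.1542, 0.2456]
tool_rot: [[-0.996, 0.088, 0.001], [0.088, 0.996, 0.0], [-0.001, 0.0, -1.0]]
wrist_force: [-0.1, 1.1, 0.3]
grip_width: 0.051
t 2.75 tcp [0.4834 0.1542 0.2456] F [-0.1  1.1  0.3] w 0.051
[[-0.996, 0.088, 0.001], [0.088, 0.996, 0.0], [-0.001, 0.0, -1.0]] [  7.9   3.5  97.7   0.   78.8 -77. ]
(array([443.8, 115.5]), array([320.1, 207.3]), 1.2) 14484
(array([493.4, 133.3]), array([ 93.6, 160. ]), 35.2) 3690
```

View pics/w1.png

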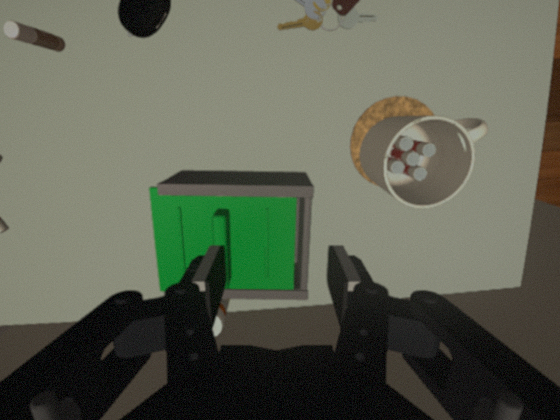

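```bash
python3 - <<'E'
from meas import *
s=snapshot('wrist'); C=cloud(s); hs=cv2.cvtColor(s['frame'],cv2.COLOR_RGB2HSV)
print(hs[240,180],hs[250,222],C[240,180],C[250,222])
g=(hs[...,0]>50)&(hs[...,0]<70)&(hs[...,1]>180)&(hs[...,2]>90)&(C[...,2]>.06)&(C[...,2]<.12)
print(rect(C[g]),g.sum(),np.median(C[g][:,2])); h=g&(C[...,2]>.095); print(rect(C[h]),h.sum(),np.median(C[h][:,2]))
for n in ['cover_handle','box','mug_handle','mug_centre','coaster','mug_foot']:
    for d in place_of(n,'wrist')[:2]: print(n,d['uv'],d['conf'],onplane(s,d['uv'],dict(cover_handle=.089,box=0,mug_handle=.056,mug_centre=.05,coaster=0,mug_foot=.004)[n]))
for a in [(305,200),(305,285),(165,190),(298,175),(160,290)]: print(a,depthpt(s,a))
E
```

```text
[ 66 202 129] [ 58 173  28] [0.53517797 0.04041486 0.07697075] [0.47582094 0.1238349  0.24322958]
(array([537.1,  94.1]), array([147.2, 116.9]), 84.5) 10685 0.07613508390718143
(array([537.4,  94. ]), array([12.9, 78.7]), 84.9) 729 0.10194720129030832
cover_handle [229.5, 241.9] 0.91 [0.53701748 0.09514346 0.089     ]
box [249.4, 214.7] 0.71 [0.53903438 0.10724405 0.        ]
box [416.3, 163.5] 0.25 [0.49199671 0.3208648  0.        ]
mug_handle [479.7, 114.7] 0.66 [0.43618467 0.36033508 0.056     ]
mug_handle [224.7, 245.9] 0.35 [0.55531664 0.08198067 0.056     ]
mug_centre [416.0, 149.9] 0.93 [0.46732939 0.29805242 0.05      ]
mug_centre [219.3, 283.1] 0.5 [0.60588209 0.06693338 0.05      ]
mug_foot [402.2, 145.7] 0.77 [0.46794556 0.30130938 0.004     ]
(305, 200) [0.5199458  0.1788045  0.02084677]
(305, 285) [0.59974851 0.16847555 0.07919069]
(165, 190) [0.48001948 0.03504243 0.07628949]
(298, 175) [0.48023543 0.17071784 0.06252851]
(160, 290) [ 6.39038866e-01 -3.26567202e-02 -2.52385063e-04]
```

```bash
python3 -m handwheel '[[[0.027,-0.030,-0.02],[0,0,0],60],[[0.027,-0.030,-0.02],[0,0,0],60],[[0,0,-0.03],[0,0,0],60],[[0,0,-0.03],[0,0,0],60],[[0,0,-0.025],[0,0,0],60],[[0,0,-0.023],[0,0,0],60],[[0,0,0],[0,0,0],60],[[0,0,0],[0,0,0],10],[[0,0,0],[0,0,0],10],[[0,0,0],[0,0,0],10],[[0,0,0],[0,0,0],10],[[0,0,0],[0,0,0],10]]' 40
```

```text
t: 4.15
tcp_pos: [0.5336, 0.101, 0.1026]
tool_rot: [[-0.996, 0.089, 0.003], [0.089, 0.996, 0.001], [-0.003, 0.001, -1.0]]
wrist_force: [-2.5, 0.9, 6.1]
grip_width: 0.013
```

```bash
python3 -m handwheel '[[[-0.0014,-0.016,0],[0,0,0],10],[[-0.0014,-0.016,0],[0,0,0],10],[[-0.0014,-0.016,0],[0,0,0],10],[[-0.0014,-0.016,0],[0,0,0],10],[[-0.0014,-0.016,0],[0,0,0],10],[[-0.0014,-0.016,0],[0,0,0],10],[[-0.0014,-0.016,0],[0,0,0],10],[[-0.0014,-0.016,0],[0,0,0],10],[[0,0,0],[0,0,0],10],[[0,0,0],[0,0,0],10]]'
python3 - <<'E'
from meas import *
st()
s=snap('scene','s2'); C=cloud(s); hs=cv2.cvtColor(s['frame'],cv2.COLOR_RGB2HSV)
g=(hs[...,0]>50)&(hs[...,0]<70)&(hs[...,1]>150)&(C[...,2]>.06)
print(rect(C[g]))
E
```

```text
t: 4.98
tcp_pos: [0.5212, -0.0173, 0.1024]
tool_rot: [[-0.996, 0.093, 0.001], [0.093, 0.995, 0.021], [0.001, 0.021, -1.0]]
wrist_force: [-2.9, 32.9, 13.6]
grip_width: 0.0132
t 4.98 tcp [ 0.5212 -0.0173  0.1024] F [-2.9 32.9 13.6] w 0.0132
[[-0.996, 0.093, 0.001], [0.093, 0.995, 0.021], [0.001, 0.021, -1.0]] [-12.1  15.  103.1   1.4  62.2 -97.4]
(array([ 284.1, -272. ]), array([859.7, 165.7]), 45.5)
```

View pics/s2.png

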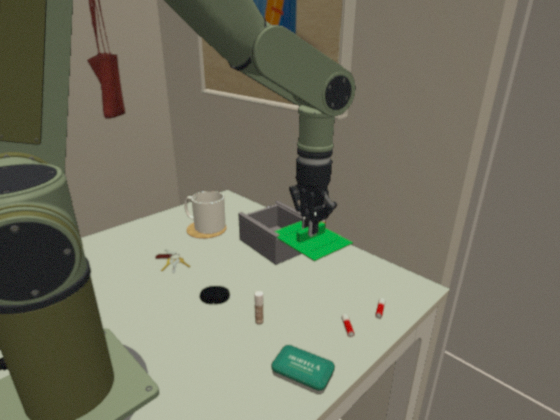

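```bash
python3 -m handwheel '[[[0,0.002,0],[0,0,0],10],[[0,0.002,0],[0,0,0],60],[[0,0,0],[0,0,0],60],[[0,0,0],[0,0,0],60],[[0,0,0.03],[0,0,0],60],[[0,0,0.04],[0,0,0],60],[[0,0,0.04],[0,0,0],60],[[-0.03,0,0.04],[0,0,0],60],[[-0.04,0,0],[0,0,0],60],[[-0.04,0,0],[0,0,0],60],[[0,0,0],[0,0,0],60]]'
python3 - <<'E'
from meas import *
st()
for c in ['top','wrist','scene']:
    s=snap(c,c+'3'); C=cloud(s); hs=cv2.cvtColor(s['frame'],cv2.COLOR_RGB2HSV)
    g=(hs[...,0]>50)&(hs[...,0]<75)&(hs[...,1]>150)&(hs[...,2]>90)&(C[...,2]>.06)&(C[...,2]<.12)&(C[...,0]>.4)
    print(c,rect(C[g])); h=g&(C[...,2]>.095); print(rect(C[h]))
E
```

```text
t: 5.95
tcp_pos: [0.4083, -0.0228, 0.2413]
tool_rot: [[-0.996, 0.09, -0.008], [0.09, 0.996, 0.001], [0.008, 0.0, -1.0]]
wrist_force: [-0.4, 0.6, -2.0]
grip_width: 0.0513
t 5.95 tcp [ 0.4083 -0.0228  0.2413] F [-0.4  0.6 -2. ] w 0.0513
[[-0.996, 0.09, -0.008], [0.09, 0.996, 0.001], [0.008, 0.0, -1.0]] [-1.530e+01 -8.800e+00  1.100e+02 -1.000e-01  7.930e+01 -1.001e+02]
top (array([0., 0.]), array([0., 0.]), 0.0)
(array([0., 0.]), array([0., 0.]), 0.0)
wrist (array([525.3, -17.4]), array([148., 119.]), 83.7)
(array([524.9, -16.7]), array([14. , 76.9]), 83.5)
scene (array([524.1, -15.7]), array([152.3, 118.4]), 84.1)
(array([525., -17.]), array([15.5, 79.4]), 84.9)
```

View pics/wrist3.png

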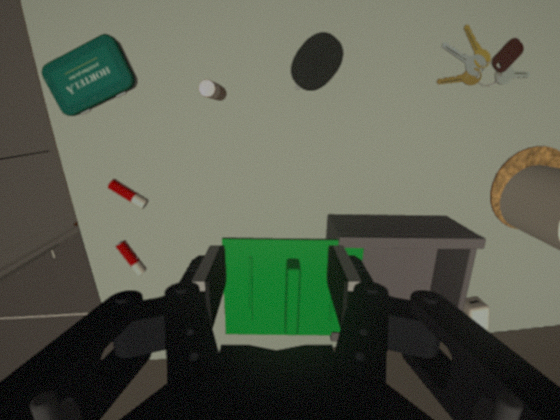

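```bash
python3 - <<'E'
from meas import *
ya=np.array([-np.cos(np.radians(84.6)),-np.sin(np.radians(84.6))]); xa=np.array([ya[1],-ya[0]])
for c in ['top','wrist','scene']:
    s=snapshot(c); C=cloud(s); hs=cv2.cvtColor(s['frame'],cv2.COLOR_RGB2HSV)
    g=(hs[...,1]>120)
    X,Y,Z=C[...,0],C[...,1],C[...,2]
    m=(X>.42)&(X<.63)&(Y>-.04)&(Y<.22)&(Z>.06)&(Z<.088)&~g
    p=C[m]; q=p[:,:2]-[.538,.1]; u=q@xa; v=q@ya
    print(c,len(p),'x pct',np.round(np.percentile(u,[0,1,5,95,99,100]),4),'y',np.round(np.percentile(v,[0,1,5,95,99,100]),4), np.round(np.percentile(p[:,2],[5,50,95]),3))
E
```

```text
top 1095 x pct [-0.0965 -0.0937 -0.065   0.0648  0.0657  0.0662] y [-0.0849 -0.0838 -0.082   0.0724  0.1287  0.1364] [0.066 0.078 0.082]
wrist 3456 x pct [-0.0651 -0.0598 -0.0267  0.065   0.0654  0.0661] y [-0.0867 -0.0844 -0.0823  0.0693  0.1193  0.1455] [0.062 0.077 0.081]
scene 945 x pct [-0.0966 -0.0947 -0.0657  0.0651  0.066   0.0667] y [-0.0895 -0.0855 -0.081   0.067   0.0912  0.1348] [0.061 0.072 0.082]
```

View pics/top3.png

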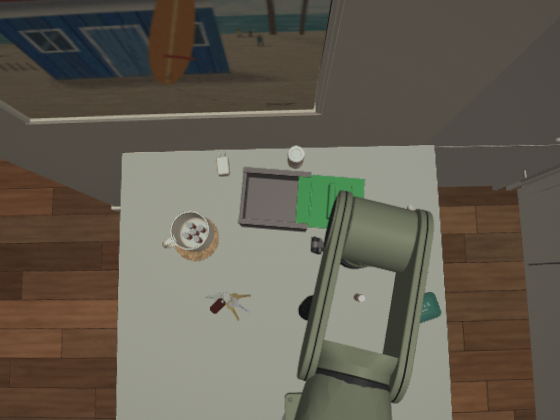

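```bash
python3 -m handwheel '[[[0,0.037,0.002],[0,0,-0.086],60],[[0,0.037,0.002],[0,0,-0.086],60],[[0,0.037,0.002],[0,0,-0.086],60],[[0,0.037,0.002],[0,0,-0.086],60],[[0,0.037,0.002],[0,0,-0.086],60],[[0,0.037,0.002],[0,0,-0.086],60],[[0,0.037,0.002],[0,0,-0.086],60],[[0,0.037,0.002],[0,0,-0.086],60],[[0,0.037,0.002],[0,0,-0.086],60],[[0,0.037,0.002],[0,0,-0.086],60],[[0,0.037,0.002],[0,0,-0.086],60],[[0,0.037,0.002],[0,0,-0.086],60]]'
python3 -m handwheel '[[[0,0,0],[-0.078,-0.038,0],60],[[0,0,0],[-0.078,-0.038,0],60],[[0,0,0],[-0.078,-0.038,0],60],[[0,0,0],[-0.078,-0.038,0],60],[[0,0,0],[-0.078,-0.038,0],60],[[0,0,0],[-0.078,-0.038,0],60],[[0,0,0],[0,0,0],60]]'
cat > mugm.py <<'E'
from meas import *
from scipy.optimize import least_squares
def mug(cams=('wrist','top','scene')):
  for c in cams:
    s=snapshot(c); C=cloud(s); X,Y,Z=C[...,0],C[...,1],C[...,2]
    m=(X>.36)&(X<.58)&(Y>.2)&(Y<.42)
    p=C[m&(Z>.091)&(Z<.1)][:,:2]; 
    if len(p)>20:
        r=least_squares(lambda a:np.hypot(p[:,0]-a[0],p[:,1]-a[1])-.041,[.465,.3],loss='soft_l1',f_scale=.002).x
        print(c,'rim centre',r,len(p))
        q=C[m&(Z>.03)&(Z<.09)]; d=np.hypot(q[:,0]-r[0],q[:,1]-r[1]); h=q[(d>.056)&(d<.085)]
        if len(h)>5:
            e=h[:,:2]-r; e=e/np.linalg.norm(e,axis=1)[:,None]; e=e.mean(0); a=np.degrees(np.arctan2(e[1],e[0])); e/=np.linalg.norm(e)
            t=(h[:,:2]-r)@np.array([-e[1],e[0]])
            print('  handle ang',a,len(h),'perp range',np.percentile(t,[2,50,98]),'bar pt',r+.068*e)
    hs=cv2.cvtColor(s['frame'],cv2.COLOR_RGB2HSV)
    k=(hs[...,0]>8)&(hs[...,0]<25)&(hs[...,1]>90)&(np.abs(Z-.004)<.006)&(X>.36)&(X<.56)&(Y>.2)&(Y<.4)
    p=C[k][:,:2]
    if len(p)>50:
        # circle r=.055 containing points: hull edge points
        h=cv2.convexHull((p*1000).astype(np.float32))[:,0]/1000
        r=least_squares(lambda a:np.hypot(h[:,0]-a[0],h[:,1]-a[1])-.055,[.455,.29],loss='soft_l1',f_scale=.002).x
        print(c,'coaster',r,len(h))
    for n,z in [('mug_handle',.056),('mug_centre',.05),('mug_foot',.004),('coaster',0)]:
        for d in place_of(n,c)[:1]: print('   ',n,np.round(d['uv']),round(d['conf'],2),np.round(onplane(s,d['uv'],z),4))
E
python3 - <<'E'
from mugm import *
st(); mug(); snap('wrist','w4')
E
```

```text
t: 7.25
tcp_pos: [0.4168, 0.4234, 0.267]
tool_rot: [[-0.432, 0.902, -0.0], [0.902, 0.432, -0.0], [-0.0, -0.0, -1.0]]
wrist_force: [0.5, -0.3, -0.3]
grip_width: 0.0512
t: 7.83
tcp_pos: [0.4148, 0.4232, 0.2642]
tool_rot: [[-0.382, 0.898, 0.217], [0.778, 0.439, -0.45], [-0.499, -0.003, -0.866]]
wrist_force: [-0.5, -0.2, -1.4]
grip_width: 0.051
t 7.83 tcp [0.4148 0.4232 0.2642] F [-0.5 -0.2 -1.4] w 0.051
[[-0.382, 0.898, 0.217], [0.778, 0.439, -0.45], [-0.499, -0.003, -0.866]] [ 50.5  22.8  76.8 -27.   93.5  25.9]
wrist rim centre [0.46674451 0.29982659] 726
  handle ang 115.20239236612909 413 perp range [-5.45318036e-03 -8.17218475e-05  5.45904959e-03] bar pt [0.43778895 0.36135362]
wrist coaster [0.45687735 0.30073965] 32
    mug_handle [270. 186.] 0.64 [0.4669 0.2959 0.056 ]
    mug_centre [272. 184.] 0.68 [0.4711 0.2948 0.05  ]
    coaster [230. 314.] 0.55 [ 0.5881 -0.2081  0.    ]
top rim centre [0.46657339 0.29762492] 190
  handle ang 115.5817481527153 49 perp range [-0.00572789  0.00051243  0.00452984] bar pt [0.4372111  0.35895888]
top coaster [0.46027057 0.30202303] 26
    mug_handle [166. 245.] 0.76 [0.437  0.3593 0.056 ]
    mug_centre [192. 231.] 0.98 [0.4696 0.2992 0.05  ]
    mug_foot [197. 234.] 0.91 [0.466  0.2969 0.004 ]
    coaster [196. 238.] 0.74 [0.4563 0.3001 0.    ]
scene rim centre [0.46647091 0.29780652] 148
  handle ang 116.17951317808097 67 perp range [-0.00806147  0.00075125  0.0053905 ] bar pt [0.43647033 0.35883082]
scene coaster [0.45698276 0.3003033 ] 15
    mug_handle [187. 204.] 0.59 [0.4456 0.3683 0.056 ]
    mug_centre [209. 211.] 0.73 [0.4715 0.3049 0.05  ]
    mug_foot [312. 235.] 0.73 [0.6363 0.0721 0.004 ]
    coaster [207. 229.] 0.82 [0.4596 0.2998 0.    ]
```

View pics/w4.png

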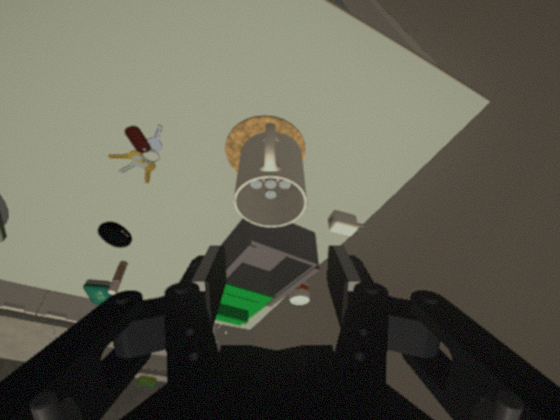

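```bash
python3 -m handwheel '[[[0.0005,-0.005,-0.0315],[0,0,0],60],[[0.0005,-0.005,-0.0315],[0,0,0],60],[[0.0005,-0.005,-0.0315],[0,0,0],60],[[0.0005,-0.005,-0.0315],[0,0,0],60],[[0,0,0],[0,0,0],60],[[0,0,0],[0,0,0],60]]'
python3 - <<'E'
from h import *
st(); s=snap('wrist','w5')
T=np.array([.4386,.3577,.0517]); print(T-state()['tcp_pos'])
E
```

```text
t: 9.13
tcp_pos: [0.4172, 0.3992, 0.14]
tool_rot: [[-0.378, 0.9, 0.215], [0.779, 0.435, -0.451], [-0.499, -0.003, -0.866]]
wrist_force: [0.6, 1.1, -0.2]
grip_width: 0.0512
t 9.13 tcp [0.4172 0.3992 0.14  ] F [ 0.6  1.1 -0.2] w 0.0512
[[-0.378, 0.9, 0.215], [0.779, 0.435, -0.451], [-0.499, -0.003, -0.866]] [ 48.9  27.9  85.3 -27.7  80.9  31. ]
[ 0.02009156 -0.0431174  -0.09068117]
```

View pics/w5.png

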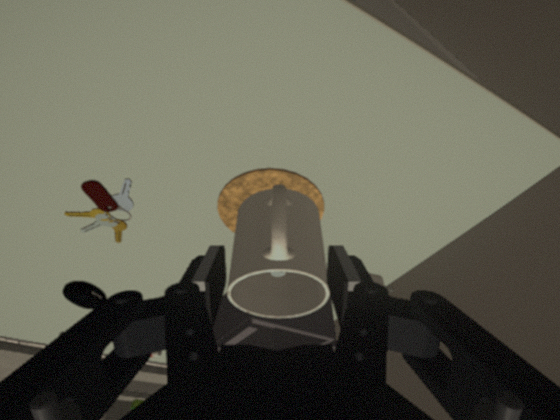

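```bash
python3 -m handwheel '[[[0.004,-0.0086,-0.018],[0,0,0],60],[[0.004,-0.0086,-0.018],[0,0,0],60],[[0.004,-0.0086,-0.018],[0,0,0],60],[[0.004,-0.0086,-0.018],[0,0,0],60],[[0.004,-0.0086,-0.018],[0,0,0],60],[[0,0,0],[0,0,0],60],[[0,0,0],[0,0,0],60]]'
python3 - <<'E'
from h import *
st(); s=snap('scene','s5'); cv2.imwrite('pics/s5c.png',cv2.resize(cv2.imread('pics/s5.png')[120:280,120:330],None,fx=3.5,fy=3.5))
E
```

```text
t: 9.77
tcp_pos: [0.4392, 0.3585, 0.0534]
tool_rot: [[-0.376, 0.9, 0.219], [0.782, 0.435, -0.446], [-0.497, 0.004, -0.868]]
wrist_force: [0.2, 0.4, 0.7]
grip_width: 0.0516
t 9.77 tcp [0.4392 0.3585 0.0534] F [0.2 0.4 0.7] w 0.0516
[[-0.376, 0.9, 0.219], [0.782, 0.435, -0.446], [-0.497, 0.004, -0.868]] [ 44.9  32.5  90.5 -30.   70.2  32.9]
```

View pics/s5c.png

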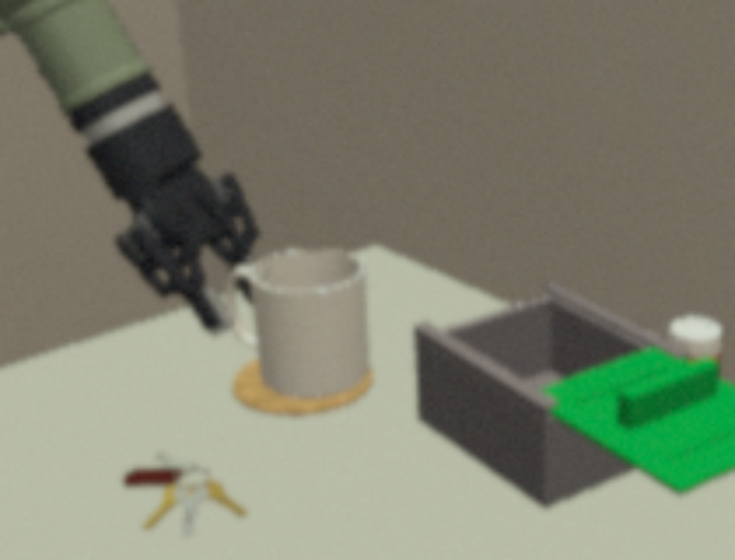

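Positioned around the handle bar; closing firmly, then a small lift.

```bash
python3 -m handwheel '[[[0,0,0],[0,0,0],8],[[0,0,0],[0,0,0],8],[[0,0,0],[0,0,0],8],[[0,0,0],[0,0,0],8],[[0,0,0],[0,0,0],8],[[0,0,0],[0,0,0],8],[[0,0,0],[0,0,0],8],[[0,0,0.01],[0,0,0],8],[[0,0,0.015],[0,0,0],8],[[0,0,0.02],[0,0,0],8],[[0,0,0],[0,0,0],8],[[0,0,0],[0,0,0],8]]' 110
python3 - <<'E'
from h import *
st(); s=snap('scene','s6'); cv2.imwrite('pics/s6c.png',cv2.resize(cv2.imread('pics/s6.png')[100:280,120:330],None,fx=3.2,fy=3.2))
E
```

```text
t: 10.82
tcp_pos: [0.439, 0.3587, 0.0983]
tool_rot: [[-0.376, 0.9, 0.22], [0.783, 0.435, -0.444], [-0.495, 0.006, -0.869]]
wrist_force: [0.2, -0.1, -3.3]
grip_width: 0.0129
t 10.82 tcp [0.439  0.3587 0.0983] F [ 0.2 -0.1 -3.3] w 0.0129
[[-0.376, 0.9, 0.22], [0.783, 0.435, -0.444], [-0.495, 0.006, -0.869]] [ 44.9  28.6  89.9 -29.3  73.9  30.6]
```

View pics/s6c.png

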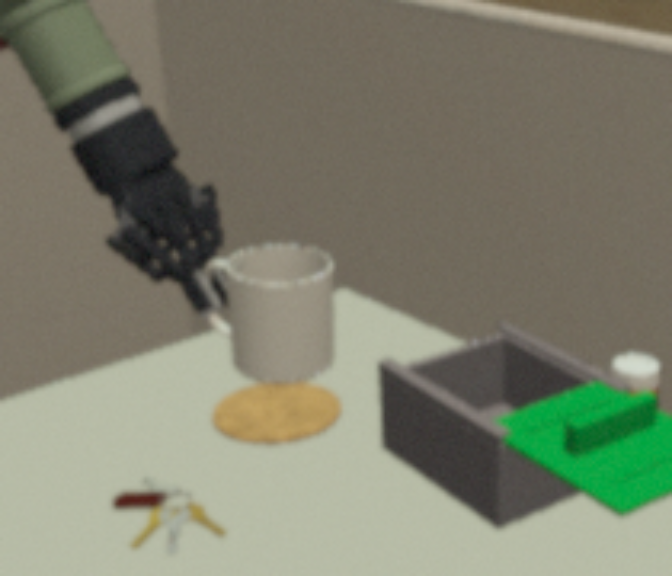

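```bash
python3 -m handwheel '[[[0,0,0.02],[0,0,0],8],[[0,0,0.028],[0,0,0],8],[[0,0,0.028],[0,0,0],8],[[0.005,-0.006,0.026],[0,0,-0.03],8],[[0.012,-0.016,0.01],[0,0,-0.064],8],[[0.0145,-0.019,0],[0,0,-0.078],8],[[0.0145,-0.019,0],[0,0,-0.078],8],[[0.0145,-0.019,0],[0,0,-0.078],8],[[0.0145,-0.019,0],[0,0,-0.078],8],[[0.0145,-0.019,0],[0,0,-0.078],8],[[0.0105,-0.015,0],[0,0,-0.057],8],[[0,0,0],[0,0,0],8]]'
python3 - <<'E'
from mugm import *
s=snap('top','t7'); st(); C=cloud(s); X,Y,Z=C[...,0],C[...,1],C[...,2]
for c in ('top','scene'):
    s=snapshot(c); C=cloud(s); X,Y,Z=C[...,0],C[...,1],C[...,2]
    hs=cv2.cvtColor(s['frame'],cv2.COLOR_RGB2HSV)
    k=(hs[...,0]>8)&(hs[...,0]<25)&(hs[...,1]>90)&(np.abs(Z-.004)<.008)&(X>.36)&(X<.56)&(Y>.2)&(Y<.4)
    b=max(blobs(k),key=lambda m:m.sum()); print(c,C[b].mean(0),cv2.minEnclosingCircle((C[b][:,:2]*1000).astype(np.float32)))
E
```

```text
t: 11.87
tcp_pos: [0.5401, 0.2216, 0.2069]
tool_rot: [[0.084, 0.995, -0.048], [0.862, -0.097, -0.497], [-0.5, 0.001, -0.866]]
wrist_force: [0.5, -1.2, -3.8]
grip_width: 0.0132
t 11.92 tcp [0.5388 0.2233 0.2067] F [ 0.5  0.8 -4.1] w 0.0129
[[0.081, 0.996, -0.048], [0.863, -0.094, -0.496], [-0.498, -0.001, -0.867]] [ 26.6  26.6  78.5 -25.   91.7  35. ]
top [0.45722615 0.30101459 0.0035566 ] ((457.6002197265625, 301.1058349609375), 53.76408386230469)
scene [0.45307351 0.29554349 0.0052448 ] ((454.8935241699219, 297.89654541015625), 53.42207336425781)
```

View pics/t7.png

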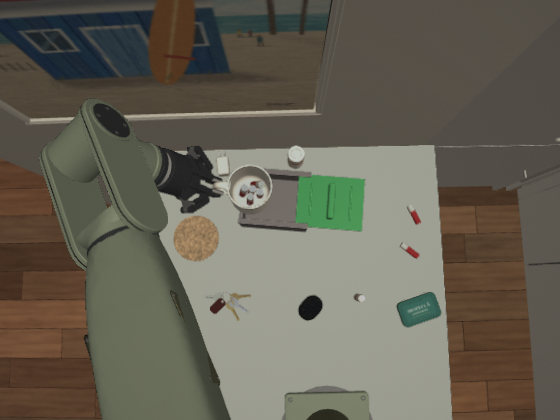

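```bash
python3 -m handwheel '[[[0,-0.0016,0.0055],[0.111,-0.0105,0],8],[[0,-0.0016,0.0055],[0.111,-0.0105,0],8],[[0,-0.0016,0.0055],[0.111,-0.0105,0],8],[[-0.0004,-0.0038,0.0045],[0.111,-0.0105,0],8],[[-0.0004,-0.0038,0.0045],[0.111,-0.0105,0],8],[[-0.0004,-0.0038,0.0045],[0.111,-0.0105,0],8],[[-0.0005,-0.0057,0.003],[0.111,-0.0105,0],8],[[-0.0005,-0.0057,0.003],[0.111,-0.0105,0],8],[[-0.0005,-0.0057,0.003],[0.111,-0.0105,0],8]]'
python3 - <<'E'
from mugm import *
s=snap('scene','s8'); st()
E
```

```text
t: 12.77
tcp_pos: [0.534, 0.1929, 0.2482]
tool_rot: [[0.077, 0.996, 0.047], [0.881, -0.09, 0.465], [0.467, 0.005, -0.884]]
wrist_force: [-0.1, -0.1, -4.9]
grip_width: 0.0131
t 12.82 tcp [0.5337 0.1892 0.2458] F [-1.2 -4.  -6.4] w 0.0131
[[0.083, 0.995, 0.046], [0.88, -0.095, 0.466], [0.468, 0.002, -0.884]] [-4.2  7.2 97.9 28.8 76.  -6.1]
```

View pics/s8.png

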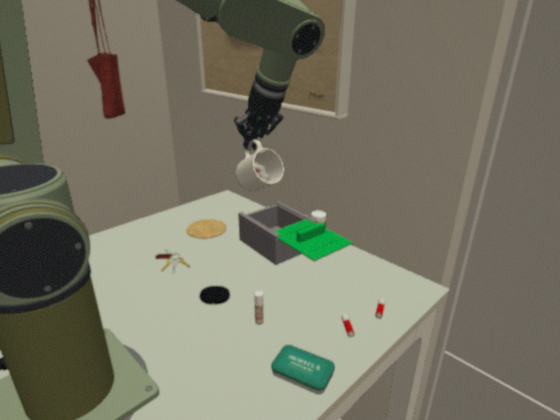

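```bash
python3 -m handwheel '[[[-0.0006,-0.0069,0.0008],[0.111,-0.0105,0],8],[[-0.0006,-0.0069,0.0008],[0.111,-0.0105,0],8],[[-0.0006,-0.0069,0.0008],[0.111,-0.0105,0],8],[[-0.0004,-0.0037,-0.0008],[0.055,-0.005,0],8],[[-0.0004,-0.0037,-0.0008],[0.055,-0.005,0],8],[[-0.0004,-0.0037,-0.0008],[0.055,-0.005,0],8],[[-0.0004,-0.0037,-0.0008],[0.055,-0.005,0],8],[[-0.0004,-0.0037,-0.0008],[0.055,-0.005,0],8],[[-0.0004,-0.0037,-0.0008],[0.055,-0.005,0],8],[[0,0,0],[0,0,0],8]]'
python3 - <<'E'
from mugm import *
s=snap('scene','s9'); st()
E
```

```text
t: 13.65
tcp_pos: [0.5293, 0.1497, 0.2419]
tool_rot: [[0.043, 0.996, 0.084], [0.41, -0.094, 0.907], [0.911, -0.004, -0.412]]
wrist_force: [-0.8, -0.9, -5.2]
grip_width: 0.0126
t 13.7 tcp [0.5298 0.15   0.243 ] F [-0.2  0.3 -3.9] w 0.0126
[[0.041, 0.996, 0.084], [0.41, -0.094, 0.907], [0.911, -0.003, -0.412]] [-23.4  18.1 104.4  60.   90.9 -36.5]
```

View pics/s9.png

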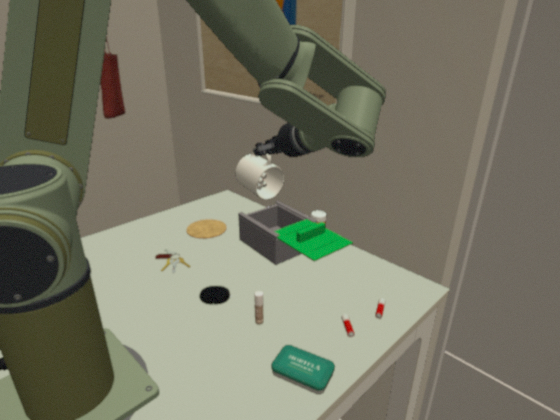

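```bash
python3 -m handwheel '[[[-0.0004,-0.0035,-0.003],[0.055,-0.005,0],8],[[-0.0004,-0.0035,-0.003],[0.055,-0.005,0],8],[[-0.0004,-0.0035,-0.003],[0.055,-0.005,0],8],[[-0.0004,-0.0035,-0.003],[0.055,-0.005,0],8],[[-0.0004,-0.0035,-0.003],[0.055,-0.005,0],8],[[-0.0004,-0.0035,-0.003],[0.055,-0.005,0],8],[[0,0,0],[0,0,0],8],[[0,0,0],[0,0,0],8],[[0,0,0],[0,0,0],8],[[0,0,0],[0,0,0],8]]'
python3 - <<'E'
from mugm import *
s=snap('scene','s10'); cv2.imwrite('pics/s10c.png',cv2.resize(cv2.imread('pics/s10.png')[80:300,180:400],None,fx=2.7,fy=2.7)); st()
E
```

```text
t: 14.53
tcp_pos: [0.5291, 0.1289, 0.2282]
tool_rot: [[0.006, 0.995, 0.095], [0.093, -0.095, 0.991], [0.996, 0.003, -0.093]]
wrist_force: [-0.8, 0.6, -3.7]
grip_width: 0.013
t 14.58 tcp [0.5291 0.1288 0.2283] F [ 0.2 -0.4 -2.4] w 0.0128
[[0.006, 0.995, 0.095], [0.092, -0.095, 0.991], [0.996, 0.003, -0.092]] [-28.2  30.7 104.   69.9 102.1 -48. ]
```

View pics/s10c.png

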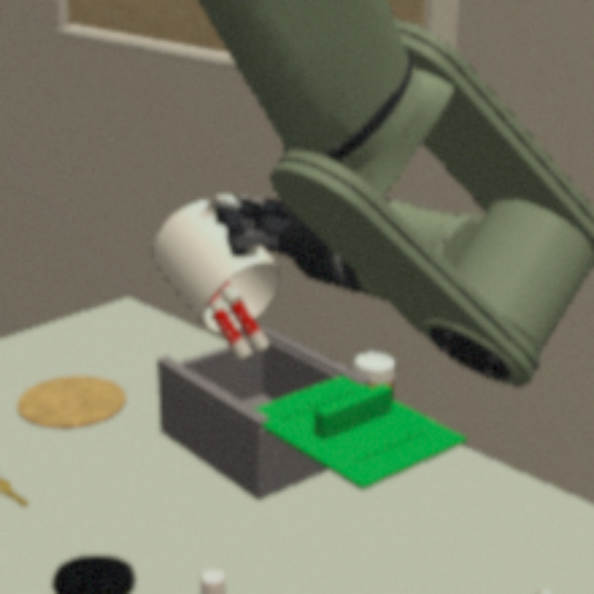

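```bash
python3 -m handwheel '[[[0,0,0],[0,0,0],8],[[0,0,0],[0,0,0],8],[[0,0,0],[0,0,0],8],[[0,0,0],[0,0,0],8],[[-0.0003,-0.0025,-0.001],[0.055,-0.005,0],8],[[-0.0003,-0.0025,-0.001],[0.055,-0.005,0],8],[[-0.0003,-0.0025,-0.001],[0.055,-0.005,0],8],[[-0.0003,-0.0025,-0.001],[0.055,-0.005,0],8],[[0,0,0],[0,0,0],8],[[0,0,0],[0,0,0],8],[[0,0,0],[0,0,0],8],[[0,0,0],[0,0,0],8]]'
python3 - <<'E'
from mugm import *
s=snap('scene','s11'); cv2.imwrite('pics/s11c.png',cv2.resize(cv2.imread('pics/s11.png')[80:300,180:400],None,fx=2.7,fy=2.7)); st(); snap('top','t11')
E
```

```text
t: 15.58
tcp_pos: [0.5279, 0.1183, 0.2239]
tool_rot: [[-0.013, 0.995, 0.095], [-0.128, -0.096, 0.987], [0.992, 0.001, 0.129]]
wrist_force: [1.1, 0.2, -2.6]
grip_width: 0.0129
t 15.63 tcp [0.5279 0.1183 0.2239] F [-0.5 -0.2 -2.2] w 0.0131
[[-0.013, 0.995, 0.095], [-0.128, -0.096, 0.987], [0.992, 0.001, 0.129]] [-29.2  39.2 102.5  75.7 110.3 -52.8]
```

View pics/s11c.png

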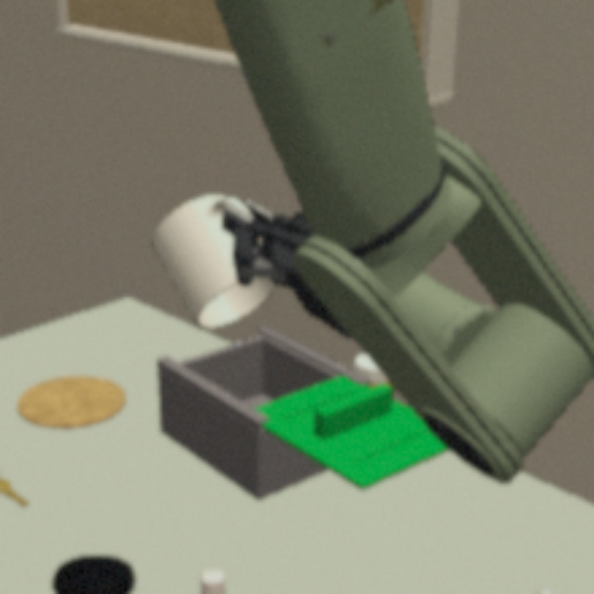

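View pics/t11.png

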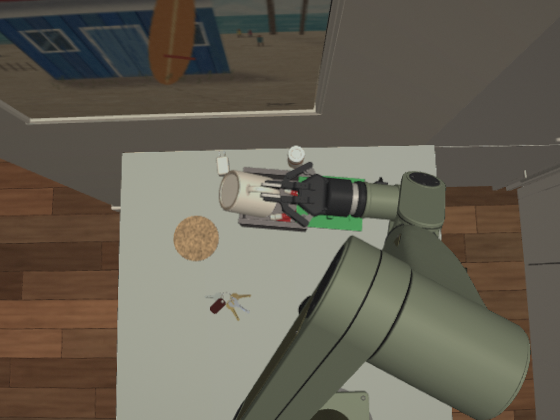

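```bash
python3 -m handwheel '[[[0.0005,0.005,0.003],[-0.108,0.0102,0],8],[[0.0005,0.005,0.003],[-0.108,0.0102,0],8],[[0.0007,0.007,0.008],[-0.111,0.0105,0],8],[[0.0007,0.007,0.008],[-0.111,0.0105,0],8],[[0.0007,0.007,0.008],[-0.111,0.0105,0],8],[[0.0007,0.0073,0.005],[-0.111,0.0105,0],8],[[0.0007,0.0073,0.005],[-0.111,0.0105,0],8],[[0.0007,0.0073,0.005],[-0.111,0.0105,0],8],[[0.0006,0.0069,-0.0025],[-0.111,0.0105,0],8],[[0.0006,0.0069,-0.0025],[-0.111,0.0105,0],8],[[0.0006,0.0069,-0.0025],[-0.111,0.0105,0],8],[[0,0,0],[0,0,0],8]]'
python3 -m handwheel '[[[0.0005,0.0057,-0.0046],[-0.111,0.0105,0],8],[[0.0005,0.0057,-0.0046],[-0.111,0.0105,0],8],[[0.0005,0.0057,-0.0046],[-0.111,0.0105,0],8],[[0.0004,0.0038,-0.0062],[-0.111,0.0105,0],8],[[0.0004,0.0038,-0.0062],[-0.111,0.0105,0],8],[[0.0004,0.0038,-0.0062],[-0.111,0.0105,0],8],[[0,0.0016,-0.0071],[-0.111,0.0105,0],8],[[0,0.0016,-0.0071],[-0.111,0.0105,0],8],[[0,0.0016,-0.0071],[-0.111,0.0105,0],8],[[0,0,0],[0,0,0],8]]'
python3 - <<'E'
from mugm import *
s=snap('scene','s12'); st(); snap('top','t12')
E
```

```text
t: 16.68
tcp_pos: [0.5342, 0.1961, 0.2644]
tool_rot: [[0.076, 0.996, 0.048], [0.884, -0.089, 0.46], [0.462, 0.007, -0.887]]
wrist_force: [0.3, 1.3, -1.1]
grip_width: 0.0123
t: 17.52
tcp_pos: [0.5338, 0.2272, 0.2005]
tool_rot: [[0.073, 0.996, -0.055], [0.861, -0.091, -0.5], [-0.503, -0.01, -0.864]]
wrist_force: [-0.3, 1.0, -4.0]
grip_width: 0.0127
t 17.57 tcp [0.5346 0.2262 0.2024] F [-0.5  0.9 -2.7] w 0.0129
[[0.075, 0.996, -0.053], [0.863, -0.092, -0.498], [-0.5, -0.008, -0.866]] [ 26.9  26.8  78.7 -24.8  91.7  35.2]
```

View pics/s12.png

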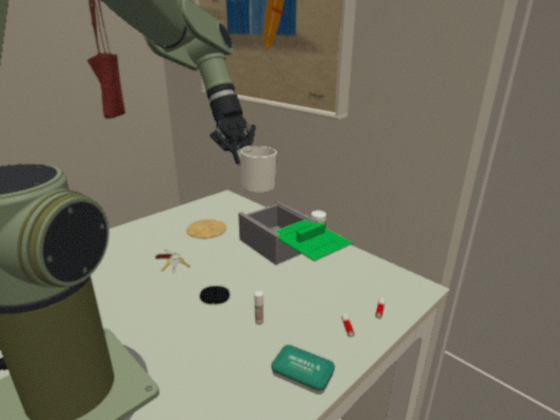

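View pics/t12.png

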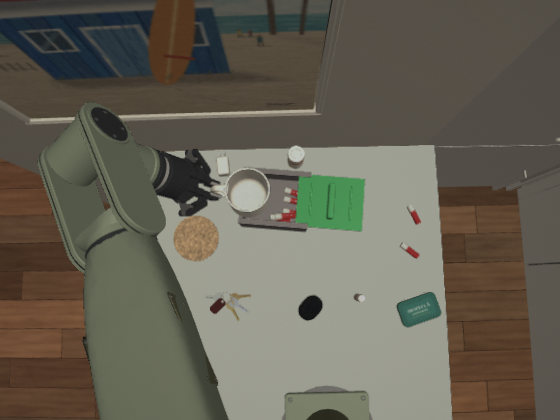

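```bash
python3 -m handwheel '[[[-0.007,0.009,0.005],[0,0,0.03],8],[[-0.0151,0.0191,0],[0,0,0.077],8],[[-0.0151,0.0191,0],[0,0,0.077],8],[[-0.0151,0.0191,0],[0,0,0.077],8],[[-0.0151,0.0191,0],[0,0,0.077],8],[[-0.0151,0.0191,0],[0,0,0.077],8],[[-0.0151,0.0191,0],[0,0,0.077],8],[[-0.0083,0.0104,0],[0,0,0.047],8],[[0,0,-0.02],[0,0,0],8],[[0,0,-0.03],[0,0,0],8],[[0,0,-0.03],[0,0,0],8],[[0,0,0],[0,0,0],8]]'
python3 - <<'E'
from mugm import *
st(); 
T=state()['tcp_pos']; 
for c in ['scene','top']:
    s=snap(c,c[0]+'13'); C=cloud(s); X,Y,Z=C[...,0],C[...,1],C[...,2]
    zt=T[2]+.0385
    m=(X>.34)&(X<.58)&(Y>.2)&(Y<.42)&(Z>zt-.008)&(Z<zt+.012)&(np.hypot(X-.457,Y-.301)<.056)
    p=C[m]; A=np.c_[p[:,:2],np.ones(len(p))]; 
    r=least_squares(lambda a:np.hypot(p[:,0]-a[0],p[:,1]-a[1])-.041,[.457,.3],loss='soft_l1',f_scale=.002).x
    print(c,len(p),'rim',r,'plane',np.linalg.lstsq(A,p[:,2],rcond=None)[0])
E
```

```text
t: 18.62
tcp_pos: [0.428, 0.3562, 0.1282]
tool_rot: [[-0.375, 0.903, 0.209], [0.782, 0.429, -0.453], [-0.499, -0.007, -0.867]]
wrist_force: [-2.5, -1.0, -4.1]
grip_width: 0.0129
t 18.62 tcp [0.428  0.3562 0.1282] F [-2.5 -1.  -4.1] w 0.0129
[[-0.375, 0.903, 0.209], [0.782, 0.429, -0.453], [-0.499, -0.007, -0.867]] [ 45.4  25.9  89.9 -28.6  77.4  29.5]
scene 275 rim [0.45634076 0.29368884] plane [-0.0035312   0.01351398  0.16174955]
top 339 rim [0.45718264 0.29461934] plane [-0.00368156 -0.01525911  0.17334761]
```

View pics/s13.png

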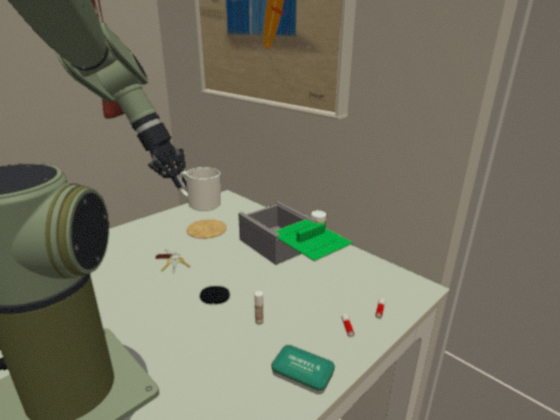

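```bash
python3 -m handwheel '[[[0,0.003,-0.018],[0,0,0],8],[[0,0.003,-0.018],[0,0,0],8],[[0,0,-0.016],[0,0,0],8],[[0,0,-0.01],[0,0,0],8],[[0,0,-0.006],[0,0,0],8],[[0,0,-0.003],[0,0,0],8],[[0,0,0],[0,0,0],8],[[0,0,0],[0,0,0],8]]'; python3 -c "
from h import *
st()"
```

```text
t: 19.38
tcp_pos: [0.4319, 0.3655, 0.0617]
tool_rot: [[-0.372, 0.902, 0.218], [0.783, 0.431, -0.449], [-0.499, 0.003, -0.866]]
wrist_force: [-0.5, 0.0, -2.8]
grip_width: 0.0128
t 19.38 tcp [0.4319 0.3655 0.0617] F [-0.5  0.  -2.8] w 0.0128
[[-0.372, 0.902, 0.218], [0.783, 0.431, -0.449], [-0.499, 0.003, -0.866]] [ 45.9  32.   90.  -29.6  71.6  33.4]
```

```bash
python3 -m handwheel '[[[-0.003,-0.005,-0.002],[0,0,0],8],[[0,0,-0.003],[0,0,0],8],[[0,0,-0.0015],[0,0,0],8],[[0,0,0],[0,0,0],8],[[0,0,0],[0,0,0],8]]'; python3 -c "
from h import *
st()"
```

```text
t: 19.8
tcp_pos: [0.4285, 0.3602, 0.0549]
tool_rot: [[-0.372, 0.902, 0.217], [0.782, 0.431, -0.45], [-0.5, 0.002, -0.866]]
wrist_force: [0.1, 0.3, -0.7]
grip_width: 0.0126
t 19.8 tcp [0.4285 0.3602 0.0549] F [ 0.1  0.3 -0.7] w 0.0126
[[-0.372, 0.902, 0.217], [0.782, 0.431, -0.45], [-0.5, 0.002, -0.866]] [ 45.8  32.1  91.  -29.8  70.7  33.8]
```

```bash
python3 -m handwheel '[[[0,0,-0.001],[0,0,0],8],[[0,0,0],[0,0,0],8],[[0,0,0],[0,0,0],40],[[0,0,0],[0,0,0],50],[[0,0,0],[0,0,0],50],[[0,0,0],[0,0,0],50],[[-0.0045,0.009,0.0173],[0,0,0],50],[[-0.0065,0.0135,0.026],[0,0,0],50],[[-0.0065,0.0135,0.026],[0,0,0],50],[[-0.0065,0.0135,0.026],[0,0,0],50],[[0,0,0.04],[0,0,0],50],[[0,0,0],[0,0,0],50]]'
python3 - <<'E'
from mugm import *
st(); mug(('top','scene')); s=snap('top','t14')
hs=cv2.cvtColor(s['frame'],cv2.COLOR_RGB2HSV); C=cloud(s)
cv2.imwrite('pics/t14c.png',cv2.resize(cv2.imread('pics/t14.png')[140:280,160:460],None,fx=2.6,fy=2.6,interpolation=cv2.INTER_CUBIC))
E
```

```text
t: 20.8
tcp_pos: [0.4075, 0.4138, 0.1975]
tool_rot: [[-0.368, 0.902, 0.227], [0.787, 0.432, -0.441], [-0.496, 0.017, -0.868]]
wrist_force: [0.8, 1.1, 1.5]
grip_width: 0.0425
t 20.8 tcp [0.4075 0.4138 0.1975] F [0.8 1.1 1.5] w 0.0425
[[-0.368, 0.902, 0.227], [0.787, 0.432, -0.441], [-0.496, 0.017, -0.868]] [ 50.5  24.4  82.8 -27.2  86.   30.3]
top rim centre [0.45620973 0.29938734] 181
  handle ang 114.66096612593633 48 perp range [-0.00559541  0.00082958  0.00379823] bar pt [0.42783686 0.36118524]
top coaster [0.45920139 0.30322719] 28
    mug_handle [225. 163.] 0.72 [0.6263 0.2216 0.056 ]
    mug_centre [190. 235.] 0.63 [0.4595 0.3047 0.05  ]
    mug_foot [194. 238.] 0.59 [0.4558 0.3041 0.004 ]
    coaster [201. 237.] 0.95 [0.4594 0.2889 0.    ]
scene rim centre [0.45652351 0.29953981] 151
  handle ang 116.224313389384 67 perp range [-0.00730024  0.00064943  0.00485815] bar pt [0.42647523 0.36054063]
scene coaster [0.45645061 0.30059774] 21
    mug_handle [183. 209.] 0.67 [0.4192 0.3508 0.056 ]
    mug_centre [202. 211.] 0.62 [0.4572 0.3178 0.05  ]
    coaster [204. 229.] 0.61 [0.4509 0.304  0.    ]
```

View pics/t14c.png

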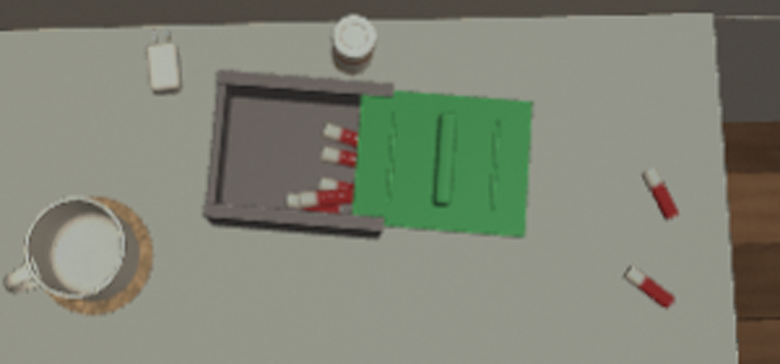

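```bash
python3 -m handwheel '[[[0,0,0.03],[0.078,0.038,0],70],[[0,0,0.03],[0.078,0.038,0],70],[[0,-0.02,0.01],[0.078,0.038,0],70],[[0,-0.04,0],[0.078,0.038,0],70],[[0,-0.04,0],[0.078,0.038,0],70],[[0,-0.04,0],[0.078,0.038,0],70],[[0,-0.04,0],[0,0,0],70],[[0,-0.04,0],[0,0,0],70],[[0,-0.04,0],[0,0,0],70],[[0,-0.04,0],[0,0,0],70],[[0,-0.04,0],[0,0,0],70],[[0,-0.04,0],[0,0,0],70]]'
python3 -m handwheel '[[[0,-0.04,0],[0,0,0],70],[[0,-0.04,0],[0,0,0],70],[[0,-0.04,0],[0,0,0],70],[[0,-0.04,0],[0,0,0],70],[[0,0,0],[0,0,0],70],[[0,0,0],[0,0,0],70]]'
cat > stray.py <<'E'
from meas import *
def strays(cams):
  for c in cams:
    s=snapshot(c); C=cloud(s); X,Y,Z=C[...,0],C[...,1],C[...,2]; hs=cv2.cvtColor(s['frame'],cv2.COLOR_RGB2HSV)
    m=(X>.3)&(X<.66)&(Y>-.28)&(Y<.48)&(Z>.005)&(Z<.022)
    r=((hs[...,0]<8)|(hs[...,0]>172))&(hs[...,1]>130)
    for b in blobs(m,20):
        if (b&r).sum()<10: continue
        p=C[b]; rr=C[b&r]; cc=rect(p)
        if max(cc[1])>75: continue
        v=p[:,:2]-p[:,:2].mean(0); w=np.linalg.svd(v,full_matrices=False)[2][0]; print(c,b.sum(),'rect',cc,'red ctr',np.round(rr.mean(0),4),'axis ang',round(np.degrees(np.arctan2(w[1],w[0]))%180,1),'zmax',np.percentile(p[:,2],95))
E
python3 - <<'E'
from stray import *
st(); strays(['wrist','top','scene']); snap('wrist','w15')
E
```

```text
t: 22.35
tcp_pos: [0.4039, 0.0279, 0.2589]
tool_rot: [[-0.431, 0.902, -0.0], [0.902, 0.431, -0.003], [-0.003, -0.002, -1.0]]
wrist_force: [0.3, 0.6, -0.4]
grip_width: 0.0599
t: 22.85
tcp_pos: [0.404, -0.1322, 0.2587]
tool_rot: [[-0.426, 0.905, -0.001], [0.905, 0.426, -0.003], [-0.002, -0.002, -1.0]]
wrist_force: [0.8, 0.3, -0.3]
grip_width: 0.0597
t 22.85 tcp [ 0.404  -0.1322  0.2587] F [ 0.8  0.3 -0.3] w 0.0597
[[-0.426, 0.905, -0.001], [0.905, 0.426, -0.003], [-0.002, -0.002, -1.0]] [-29.7  -7.8 107.   -0.2  80.8 -54.9]
wrist 404 rect (array([ 416., -208.]), array([50.2, 14.9]), 51.6) red ctr [ 0.4101 -0.2133  0.0134] axis ang 50.4 zmax 0.015065718654802747
wrist 385 rect (array([ 500.8, -223.5]), array([47.9, 13.6]), 25.4) red ctr [ 0.4936 -0.2258  0.0133] axis ang 25.2 zmax 0.01501115653977747
top 95 rect (array([ 504.1, -221. ]), array([39.6, 15.8]), 21.1) red ctr [ 0.4979 -0.2235  0.012 ] axis ang 20.4 zmax 0.015895174649774146
top 63 rect (array([308.2, 242.3]), array([16.4, 37.6]), 0.4) red ctr [0.3034 0.2473 0.0082] axis ang 95.7 zmax 0.011447102203061976
scene 134 rect (array([ 500.7, -224.4]), array([51.6, 14.1]), 24.1) red ctr [ 0.495  -0.2273  0.0122] axis ang 24.6 zmax 0.013846208183354788
scene 159 rect (array([ 415.9, -207.4]), array([53.6, 13.6]), 51.1) red ctr [ 0.4105 -0.2125  0.0121] axis ang 51.7 zmax 0.013504416451184127
```

View pics/w15.png

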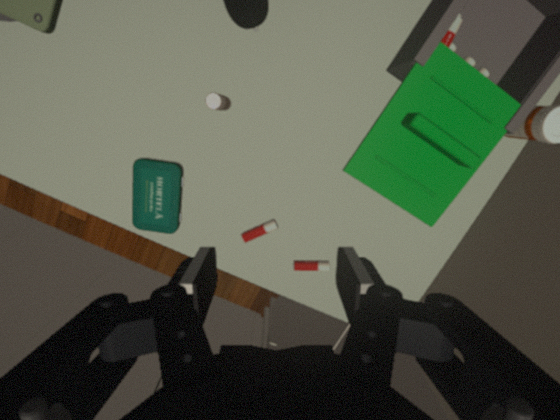

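```bash
python3 -m handwheel '[[[0.0012,-0.0076,-0.013],[0,0,-0.112],50],[[0.0012,-0.0076,-0.013],[0,0,-0.112],50],[[0.0012,-0.0076,-0.013],[0,0,-0.112],50],[[0.0012,-0.0076,-0.013],[0,0,-0.112],50],[[0.0012,-0.0076,-0.013],[0,0,-0.112],50],[[0.0012,-0.0076,-0.013],[0,0,-0.112],50],[[0.0012,-0.0076,-0.013],[0,0,-0.112],50],[[0.0012,-0.0076,-0.013],[0,0,-0.112],50],[[0.0012,-0.0076,-0.013],[0,0,-0.112],50],[[0.0012,-0.0076,-0.013],[0,0,-0.112],50],[[0,0,0],[0,0,0],50],[[0,0,0],[0,0,0],50]]'
python3 - <<'E'
from stray import *
st(); strays(['wrist','scene']); snap('wrist','w16')
E
```

```text
t: 24.05
tcp_pos: [0.4163, -0.2046, 0.1283]
tool_rot: [[0.621, 0.784, -0.005], [0.784, -0.621, 0.001], [-0.002, -0.004, -1.0]]
wrist_force: [0.6, -0.0, -0.7]
grip_width: 0.0425
t 24.05 tcp [ 0.4163 -0.2046  0.1283] F [ 0.6 -0.  -0.7] w 0.0425
[[0.621, 0.784, -0.005], [0.784, -0.621, 0.001], [-0.002, -0.004, -1.0]] [-3.680e+01  6.300e+00  1.098e+02 -1.000e-01  6.410e+01  1.600e+00]
wrist 1123 rect (array([ 501.4, -224.1]), array([49.7, 15.1]), 24.4) red ctr [ 0.4948 -0.226   0.0134] axis ang 23.6 zmax 0.015103565723356553
wrist 974 rect (array([ 417.2, -208. ]), array([48.9, 14.4]), 51.3) red ctr [ 0.4118 -0.2138  0.0135] axis ang 50.3 zmax 0.015099188281150127
scene 138 rect (array([ 501.5, -224. ]), array([51.4, 14.2]), 24.8) red ctr [ 0.4951 -0.2273  0.0123] axis ang 24.5 zmax 0.013973740449220949
scene 161 rect (array([ 415.5, -208.1]), array([50.9, 14.5]), 50.1) red ctr [ 0.41   -0.2129  0.0121] axis ang 51.5 zmax 0.013972166661983254
```

View pics/w16.png

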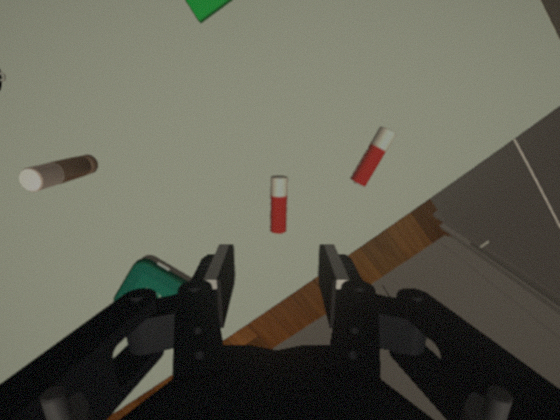

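```bash
python3 -m handwheel '[[[0,-0.002,-0.03],[0,0,0],50],[[0,-0.0015,-0.03],[0,0,0],50],[[0,0,-0.025],[0,0,0],50],[[0,0,-0.015],[0,0,0],50],[[0,0,-0.008],[0,0,0],50],[[0,0,0],[0,0,0],50],[[0,0,0],[0,0,0],50],[[0,0,0],[0,0,0],8],[[0,0,0],[0,0,0],8],[[0,0,0],[0,0,0],8],[[0,0,0],[0,0,0],8],[[0,0,0],[0,0,0],8]]' 40
python3 -c "
from h import *
st()"
```

```text
t: 25.2
tcp_pos: [0.4178, -0.2107, 0.0224]
tool_rot: [[0.625, 0.781, -0.0], [0.781, -0.625, -0.003], [-0.002, 0.001, -1.0]]
wrist_force: [-0.0, 0.3, 7.3]
grip_width: 0.0129
t 25.2 tcp [ 0.4178 -0.2107  0.0224] F [-0.   0.3  7.3] w 0.0129
[[0.625, 0.781, -0.0], [0.781, -0.625, -0.003], [-0.002, 0.001, -1.0]] [-37.3  17.4 112.4  -0.2  50.1   1.5]
```

```bash
python3 -m handwheel '[[[0,0,0.02],[0,0,0],8],[[0,0,0.04],[0,0,0],8],[[0,0,0.04],[0,0,0],8],[[0,0,0.04],[0,0,0],8],[[0,0,0.02],[0,0,0],8],[[0,0,0],[0,0,0],8]]'
python3 - <<'E'
from stray import *
st(); strays(['scene']); snap('wrist','w17'); snap('scene','s17')
E
```

```text
t: 25.7
tcp_pos: [0.42, -0.2124, 0.1874]
tool_rot: [[0.625, 0.781, 0.008], [0.781, -0.624, -0.009], [-0.002, 0.012, -1.0]]
wrist_force: [1.5, 0.1, 1.4]
grip_width: 0.0127
t 25.7 tcp [ 0.42   -0.2124  0.1874] F [1.5 0.1 1.4] w 0.0127
[[0.625, 0.781, 0.008], [0.781, -0.624, -0.009], [-0.002, 0.012, -1.0]] [-3.730e+01  2.000e+00  1.066e+02 -1.000e-01  7.080e+01  1.400e+00]
scene 136 rect (array([ 501. , -224.3]), array([51.3, 14.1]), 24.1) red ctr [ 0.4946 -0.2275  0.0124] axis ang 24.7 zmax 0.01388205344364421
```

View pics/s17.png

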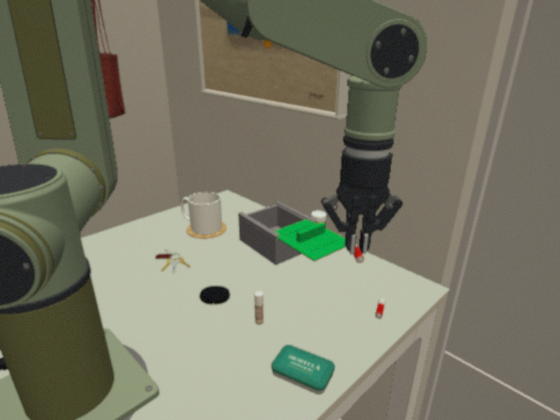

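```bash
python3 -m handwheel '[[[0.0112,0.0325,0.002],[0,0,-0.089],8],[[0.0112,0.0325,0.002],[0,0,-0.089],8],[[0.0112,0.0325,0.002],[0,0,-0.089],8],[[0.0112,0.0325,0],[0,0,-0.089],8],[[0.0112,0.0325,0],[0,0,-0.089],8],[[0.0112,0.0325,0],[0,0,-0.089],8],[[0.0112,0.0325,0],[0,0,-0.089],8],[[0.0112,0.0325,0],[0,0,-0.089],8],[[0.0112,0.0325,0],[0,0,-0.089],8],[[0.0112,0.0325,0],[0,0,-0.089],8],[[0.0112,0.0325,0],[0,0,-0.089],8],[[0,0,0],[0,0,0],8]]'
python3 - <<'E'
from stray import *
snap('wrist','w18'); st()
E
```

```text
t: 26.85
tcp_pos: [0.5392, 0.1528, 0.184]
tool_rot: [[0.997, -0.08, -0.006], [-0.08, -0.997, 0.005], [-0.006, -0.004, -1.0]]
wrist_force: [-0.2, -1.6, -0.6]
grip_width: 0.013
t 26.9 tcp [0.5384 0.1502 0.1839] F [-0.4 -1.4 -0.2] w 0.0127
[[0.997, -0.078, -0.007], [-0.078, -0.997, 0.002], [-0.007, -0.001, -1.0]] [  6.6  13.4  94.    0.2  73.  101.1]
```

View pics/w18.png

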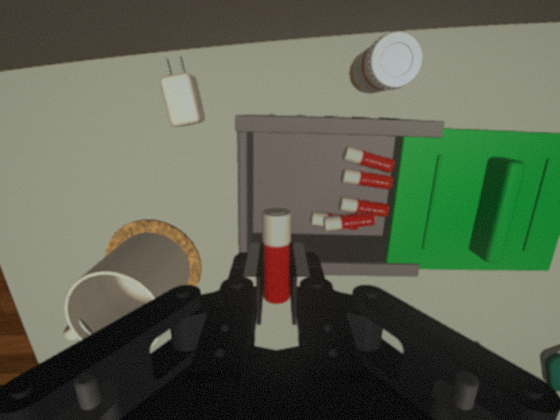

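```bash
python3 -m handwheel '[[[0,-0.004,-0.03],[0,0,0],8],[[0,-0.004,-0.035],[0,0,0],8],[[0,-0.002,-0.035],[0,0,0],8],[[0,0,-0.02],[0,0,0],8],[[0,0,-0.012],[0,0,0],8],[[0,0,0],[0,0,0],8],[[0,0,0],[0,0,0],8],[[0,0,0],[0,0,0],28],[[0,0,0],[0,0,0],28],[[0,0,0],[0,0,0],28]]'
python3 -c "
from h import *
st()"
python3 -m handwheel '[[[0,0,0.02],[0,0,0],28],[[0,0,0.04],[0,0,0],28],[[0,0,0.04],[0,0,0],28],[[0,0,0.04],[0,0,0],28],[[0,0,0],[0,0,0],28]]'
python3 - <<'E'
from stray import *
st(); strays(['top']); snap('wrist','w19')
E
```

```text
t: 27.73
tcp_pos: [0.5412, 0.1379, 0.0568]
tool_rot: [[0.997, -0.083, 0.002], [-0.083, -0.997, 0.002], [0.001, -0.003, -1.0]]
wrist_force: [0.4, -0.4, 0.4]
grip_width: 0.024
t 27.73 tcp [0.5412 0.1379 0.0568] F [ 0.4 -0.4  0.4] w 0.024
[[0.997, -0.083, 0.002], [-0.083, -0.997, 0.002], [0.001, -0.003, -1.0]] [  5.3  22.8  99.    0.2  58.1 100. ]
t: 28.15
tcp_pos: [0.5462, 0.1386, 0.2063]
tool_rot: [[0.996, -0.082, 0.019], [-0.082, -0.997, 0.004], [0.018, -0.006, -1.0]]
wrist_force: [1.7, 0.2, 0.9]
grip_width: 0.0237
t 28.15 tcp [0.5462 0.1386 0.2063] F [1.7 0.2 0.9] w 0.0237
[[0.996, -0.082, 0.019], [-0.082, -0.997, 0.004], [0.018, -0.006, -1.0]] [  5.4  11.8  93.2   0.1  74.  100. ]
top 127 rect (array([ 499.8, -224.3]), array([50.1, 14.6]), 25.2) red ctr [ 0.494  -0.2255  0.0122] axis ang 25.5 zmax 0.016088896923704736
```

View pics/w19.png

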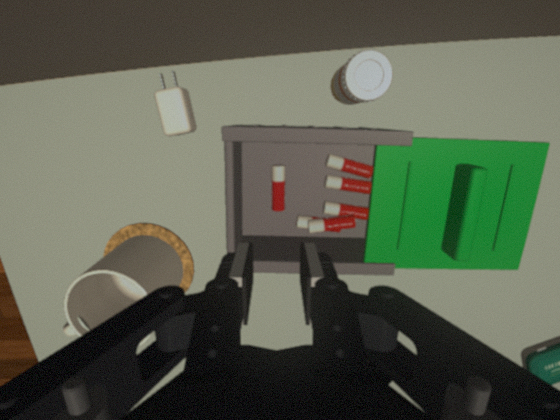

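```bash
python3 -m handwheel '[[[-0.004,-0.03,0],[0,0,0.043],50],[[-0.004,-0.03,0],[0,0,0.043],50],[[-0.004,-0.03,0],[0,0,0.043],50],[[-0.004,-0.03,0],[0,0,0.043],50],[[-0.004,-0.03,0],[0,0,0.043],50],[[-0.004,-0.03,0],[0,0,0.043],50],[[-0.004,-0.03,0],[0,0,0.043],50],[[-0.004,-0.03,0],[0,0,0.043],50],[[-0.004,-0.03,-0.01],[0,0,0.043],50],[[-0.004,-0.03,-0.02],[0,0,0.043],50],[[-0.004,-0.03,-0.02],[0,0,0.043],50],[[-0.002,-0.03,-0.03],[0,0,0.043],50]]'
python3 -m handwheel '[[[0,0,0],[0,0,0],50],[[0,0,0],[0,0,0],50]]'
python3 - <<'E'
from stray import *
st(); strays(['wrist','scene']); snap('wrist','w20')
E
```

```text
t: 29.25
tcp_pos: [0.4936, -0.2234, 0.1153]
tool_rot: [[0.907, 0.422, -0.001], [0.422, -0.907, -0.001], [-0.001, 0.0, -1.0]]
wrist_force: [1.5, -0.2, -0.0]
grip_width: 0.043
t: 29.42
tcp_pos: [0.4908, -0.2213, 0.1118]
tool_rot: [[0.909, 0.417, -0.01], [0.417, -0.909, 0.005], [-0.006, -0.009, -1.0]]
wrist_force: [0.3, -0.4, 0.7]
grip_width: 0.0428
t 29.42 tcp [ 0.4908 -0.2213  0.1118] F [ 0.3 -0.4  0.7] w 0.0428
[[0.909, 0.417, -0.01], [0.417, -0.909, 0.005], [-0.006, -0.009, -1.0]] [-33.5  16.4  99.9  -0.   64.4  31.9]
wrist 1115 rect (array([ 503.1, -224.4]), array([48.8, 13.9]), 24.7) red ctr [ 0.4956 -0.2272  0.0136] axis ang 25.0 zmax 0.015151998798944355
scene 135 rect (array([ 501. , -224.3]), array([54.2, 14.1]), 24.0) red ctr [ 0.4951 -0.2273  0.0123] axis ang 24.4 zmax 0.013640553937012311
```

View pics/w20.png

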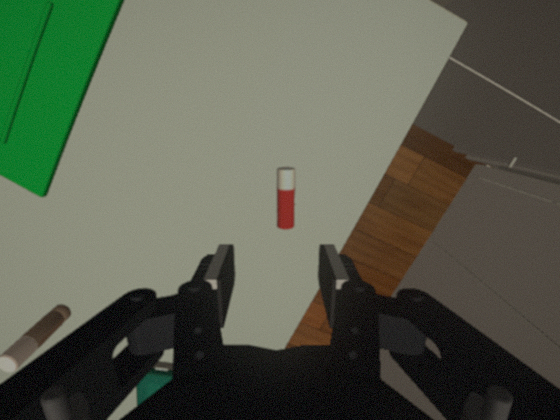

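Delta to battery B: (+0.010, −0.003, −0.092).

```bash
python3 -m handwheel '[[[0.005,-0.002,-0.03],[0,0,0],50],[[0.005,-0.001,-0.03],[0,0,0],50],[[0,0,-0.02],[0,0,0],50],[[0,0,-0.01],[0,0,0],50],[[0,0,0],[0,0,0],50],[[0,0,0],[0,0,0],50],[[0,0,0],[0,0,0],8],[[0,0,0],[0,0,0],8],[[0,0,0],[0,0,0],8],[[0,0,0],[0,0,0],8],[[0,0,0],[0,0,0],8]]' 40
python3 -c "
from h import *
st()"
python3 -m handwheel '[[[0,0,0.02],[0,0,0],8],[[0,0,0.04],[0,0,0],8],[[0,0,0.04],[0,0,0],8],[[0,0,0.04],[0,0,0],8],[[0,0,0.02],[0,0,0],8],[[0,0,0],[0,0,0],8]]'
python3 - <<'E'
from stray import *
st(); strays(['scene']); snap('wrist','w21')
E
```

```text
t: 30.48
tcp_pos: [0.5052, -0.2255, 0.0275]
tool_rot: [[0.908, 0.42, 0.0], [0.42, -0.908, -0.001], [-0.0, 0.001, -1.0]]
wrist_force: [-0.4, 1.0, 7.4]
grip_width: 0.0115
t 30.48 tcp [ 0.5052 -0.2255  0.0275] F [-0.4  1.   7.4] w 0.0115
[[0.908, 0.42, 0.0], [0.42, -0.908, -0.001], [-0.0, 0.001, -1.0]] [-33.   25.1 100.2  -0.   54.7  32.2]
t: 30.98
tcp_pos: [0.5075, -0.2272, 0.193]
tool_rot: [[0.908, 0.42, 0.009], [0.42, -0.908, -0.007], [0.005, 0.01, -1.0]]
wrist_force: [-0.0, -0.4, 0.7]
grip_width: 0.0109
t 30.98 tcp [ 0.5075 -0.2272  0.193 ] F [-0.  -0.4  0.7] w 0.0109
[[0.908, 0.42, 0.009], [0.42, -0.908, -0.007], [0.005, 0.01, -1.0]] [-33.   11.9  94.7  -0.1  72.7  32.2]
```

View pics/w21.png

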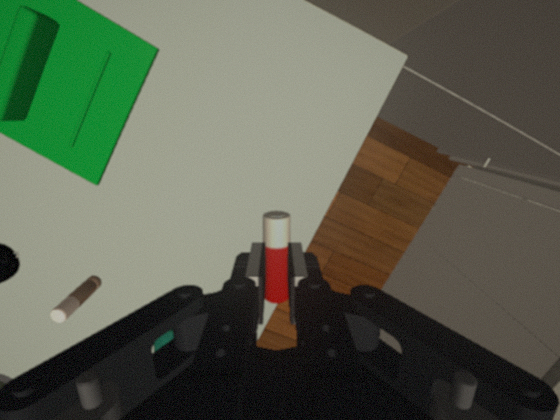

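```bash
python3 -m handwheel '[[[0,0,-0.04],[0,0,0],8],[[0,0,-0.04],[0,0,0],8],[[0,0,-0.04],[0,0,0],8],[[0,0,-0.025],[0,0,0],8],[[0,0,-0.008],[0,0,0],8],[[0,0,-0.004],[0,0,0],8],[[0,0,0],[0,0,0],8],[[0,0,0],[0,0,0],8]]'
python3 -c "
from h import *
st()"
```

```text
t: 31.75
tcp_pos: [0.5027, -0.2241, 0.0276]
tool_rot: [[0.908, 0.42, -0.005], [0.42, -0.908, 0.002], [-0.004, -0.004, -1.0]]
wrist_force: [0.4, -1.2, 0.3]
grip_width: 0.0112
t 31.75 tcp [ 0.5027 -0.2241  0.0276] F [ 0.4 -1.2  0.3] w 0.0112
[[0.908, 0.42, -0.005], [0.42, -0.908, 0.002], [-0.004, -0.004, -1.0]] [-3.300e+01  2.500e+01  1.004e+02 -1.000e-01  5.500e+01  3.220e+01]
```

```bash
python3 -m handwheel '[[[0,0,0],[0,0,0],30],[[0,0,0],[0,0,0],35],[[0,0,0],[0,0,0],35],[[0,0,-0.005],[0,0,0],35],[[0,0,-0.005],[0,0,0],35],[[0,0,0],[0,0,0],35],[[0,0,0],[0,0,0],35]]'
python3 -m handwheel '[[[0,0,0],[0,0,0],8],[[0,0,0],[0,0,0],8],[[0,0,0],[0,0,0],8],[[0,0,0],[0,0,0],8],[[0,0,0],[0,0,0],8]]'
python3 -m handwheel '[[[0,0,0.01],[0,0,0],8],[[0,0,0.02],[0,0,0],8],[[0,0,0.04],[0,0,0],8],[[0,0,0.04],[0,0,0],8],[[0,0,0.04],[0,0,0],8],[[0,0,0.02],[0,0,0],8],[[0,0,0],[0,0,0],8]]'
python3 - <<'E'
from stray import *
st(); strays(['scene']); snap('wrist','w22')
E
```

```text
t: 32.33
tcp_pos: [0.5031, -0.2243, 0.0176]
tool_rot: [[0.908, 0.42, -0.004], [0.42, -0.908, 0.002], [-0.003, -0.003, -1.0]]
wrist_force: [0.9, -0.2, 0.3]
grip_width: 0.0298
t: 32.75
tcp_pos: [0.5037, -0.2247, 0.0185]
tool_rot: [[0.908, 0.42, -0.003], [0.42, -0.908, 0.001], [-0.002, -0.002, -1.0]]
wrist_force: [0.0, 0.6, 0.0]
grip_width: 0.0131
t: 33.33
tcp_pos: [0.5075, -0.227, 0.1964]
tool_rot: [[0.908, 0.42, 0.009], [0.42, -0.908, -0.007], [0.005, 0.01, -1.0]]
wrist_force: [0.0, -0.6, 0.0]
grip_width: 0.013
t 33.33 tcp [ 0.5075 -0.227   0.1964] F [ 0.  -0.6  0. ] w 0.013
[[0.908, 0.42, 0.009], [0.42, -0.908, -0.007], [0.005, 0.01, -1.0]] [-33.   11.7  94.5  -0.1  73.1  32.2]
```

View pics/w22.png

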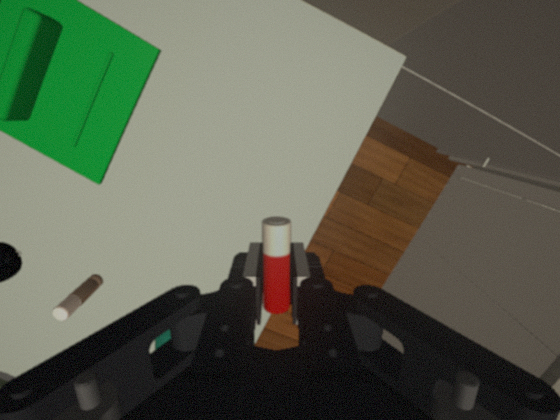

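```bash
python3 -m handwheel '[[[0.0025,0.027,0],[0,0,-0.043],8],[[0.003,0.029,0],[0,0,-0.043],8],[[0.003,0.029,0],[0,0,-0.043],8],[[0.003,0.029,0],[0,0,-0.043],8],[[0.003,0.029,0],[0,0,-0.043],8],[[0.003,0.029,0],[0,0,-0.043],8],[[0.003,0.029,0],[0,0,-0.043],8],[[0.003,0.029,0],[0,0,-0.043],8],[[0.003,0.029,0],[0,0,-0.043],8],[[0.003,0.029,0],[0,0,-0.043],8],[[0.003,0.029,0],[0,0,-0.043],8],[[0.002,0.029,0],[0,0,-0.043],8]]'
python3 -m handwheel '[[[0,0,0],[0,0,0],8],[[0,0,0],[0,0,0],8]]'
python3 -c "
from h import *
st(); snap('wrist','w23')"
```

```text
t: 34.43
tcp_pos: [0.5364, 0.1226, 0.1859]
tool_rot: [[0.996, -0.085, -0.007], [-0.085, -0.996, 0.002], [-0.007, -0.001, -1.0]]
wrist_force: [-0.2, -0.6, -1.0]
grip_width: 0.0132
t: 34.6
tcp_pos: [0.5364, 0.1225, 0.1861]
tool_rot: [[0.997, -0.079, -0.007], [-0.079, -0.997, 0.002], [-0.007, -0.001, -1.0]]
wrist_force: [0.7, 0.2, -0.8]
grip_width: 0.0132
t 34.6 tcp [0.5364 0.1225 0.1861] F [ 0.7  0.2 -0.8] w 0.0132
[[0.997, -0.079, -0.007], [-0.079, -0.997, 0.002], [-0.007, -0.001, -1.0]] [ 3.8 12.3 95.1  0.1 73.  98.3]
```

View pics/w23.png

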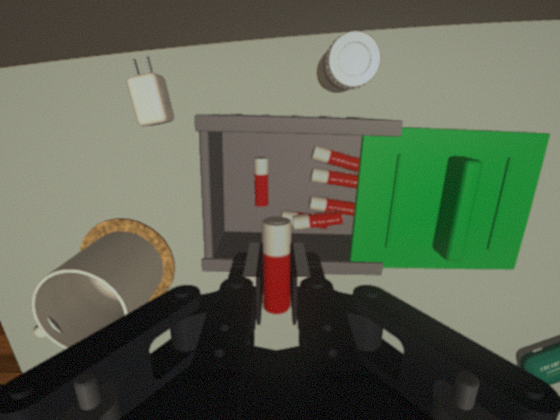

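```bash
python3 -m handwheel '[[[0.001,0,-0.03],[0,0,0],8],[[0.001,0,-0.035],[0,0,0],8],[[0,0,-0.035],[0,0,0],8],[[0,0,-0.02],[0,0,0],8],[[0,0,-0.012],[0,0,0],8],[[0,0,0],[0,0,0],8],[[0,0,0],[0,0,0],8],[[0,0,0],[0,0,0],28],[[0,0,0],[0,0,0],28],[[0,0,0],[0,0,0],28]]'
python3 -m handwheel '[[[0,0,0.02],[0,0,0],28],[[0,0,0.04],[0,0,0],28],[[0,0,0.04],[0,0,0],28],[[0,0,0.04],[0,0,0],28],[[-0.02,0,0.02],[0,0,0],28],[[-0.02,0,0],[0,0,0],28]]'
python3 - <<'E'
from stray import *
st(); snap('wrist','w24'); snap('top','t24')
s=snapshot('wrist'); C=cloud(s); X,Y,Z=C[...,0],C[...,1],C[...,2]; hs=cv2.cvtColor(s['frame'],cv2.COLOR_RGB2HSV)
r=((hs[...,0]<8)|(hs[...,0]>172))&(hs[...,1]>130)&(X>.45)&(X<.62)&(Y>.0)&(Y<.2)
for b in blobs(r,10): print(rect(C[b]),C[b][:,2].max())
E
```

```text
t: 35.48
tcp_pos: [0.5418, 0.1214, 0.0584]
tool_rot: [[0.997, -0.083, 0.002], [-0.083, -0.997, 0.002], [0.002, -0.003, -1.0]]
wrist_force: [-0.4, 0.7, 0.3]
grip_width: 0.024
t: 35.98
tcp_pos: [0.5051, 0.1217, 0.2249]
tool_rot: [[0.996, -0.083, 0.014], [-0.083, -0.997, 0.003], [0.014, -0.004, -1.0]]
wrist_force: [0.9, 0.8, 0.4]
grip_width: 0.0241
t 35.98 tcp [0.5051 0.1217 0.2249] F [0.9 0.8 0.4] w 0.0241
[[0.996, -0.083, 0.014], [-0.083, -0.997, 0.003], [0.014, -0.004, -1.0]] [ 3.9  5.6 98.   0.1 75.6 98.6]
(array([565.3,  78.8]), array([73.8, 13.7]), 72.0) 0.3479484847935338
(array([548.5,  81.9]), array([79.2, 15.7]), 68.8) 0.3479484847935338
(array([543.7, 132.3]), array([27.3, 55.8]), 84.3) 0.3479484847935338
(array([522.9,  94. ]), array([94.5, 44. ]), 49.9) 0.3479484847935338
```

View pics/w24.png

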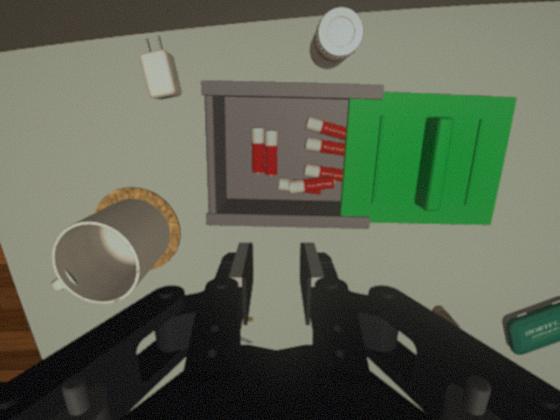

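View pics/t24.png

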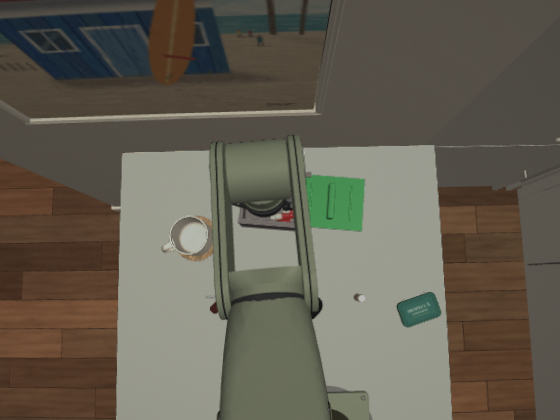

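```bash
python3 - <<'E'
import cv2
a=cv2.imread('pics/w4.png'); cv2.imwrite('pics/w4c.png',cv2.resize(a[190:340,200:380],None,fx=4,fy=4,interpolation=cv2.INTER_CUBIC))
E
```

```text
(no output)
```

View pics/w4c.png

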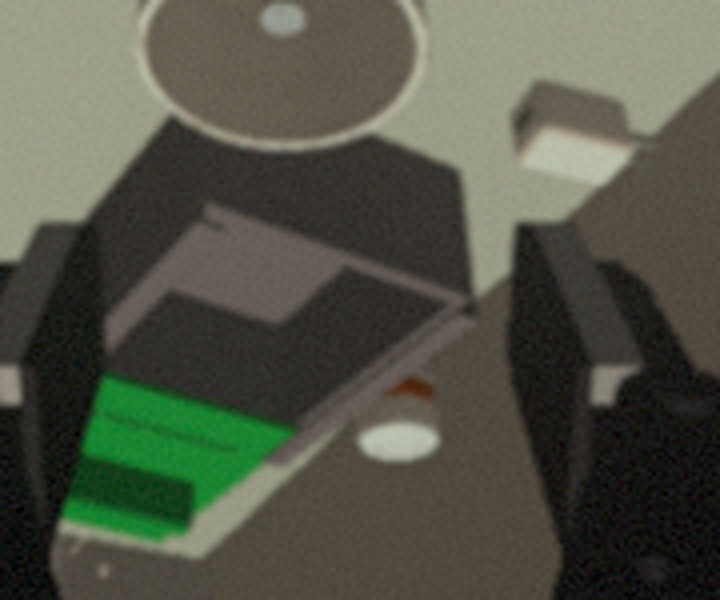

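```bash
python3 -m handwheel '[[[0.005,-0.035,0],[0,0,0],55],[[0.005,-0.035,0],[0,0,0],55],[[0.005,-0.035,0],[0,0,0],55],[[0.005,-0.034,-0.01],[0,0,0],55],[[0,0,-0.03],[0,0,0],55],[[0,0,-0.03],[0,0,0],55],[[0,0,0],[0,0,0],55],[[0,0,0],[0,0,0],55]]'
python3 - <<'E'
from stray import *
st(); s=snapshot('scene'); C=cloud(s); hs=cv2.cvtColor(s['frame'],cv2.COLOR_RGB2HSV)
g=(hs[...,0]>50)&(hs[...,0]<70)&(hs[...,1]>150)&(C[...,2]>.06)&(C[...,2]<.12)&(C[...,0]>.4)
print(rect(C[g]),rect(C[g&(C[...,2]>.095)]))
E
```

```text
t: 36.8
tcp_pos: [0.5187, -0.0176, 0.1441]
tool_rot: [[0.996, -0.083, -0.008], [-0.083, -0.997, 0.003], [-0.008, -0.003, -1.0]]
wrist_force: [0.4, -0.1, 0.3]
grip_width: 0.0468
t 36.8 tcp [ 0.5187 -0.0176  0.1441] F [ 0.4 -0.1  0.3] w 0.0468
[[0.996, -0.083, -0.008], [-0.083, -0.997, 0.003], [-0.008, -0.003, -1.0]] [-1.160e+01  1.160e+01  1.015e+02  1.000e-01  6.740e+01  8.320e+01]
(array([523.9, -16.6]), array([150. , 117.9]), 83.7) (array([524.5, -17.4]), array([13.4, 76.7]), 84.7)
```

```bash
python3 -m handwheel '[[[0.002,0,-0.02],[0,0,0],55],[[0.002,0,-0.02],[0,0,0],55],[[0,0,0],[0,0,0],55],[[0,0,0],[0,0,0],10],[[0,0,0],[0,0,0],10],[[0,0,0],[0,0,0],10],[[0,0,0],[0,0,0],10],[[0,0,0],[0,0,0],10]]' 40
python3 -m handwheel '[[[0.001,0.012,0],[0,0,0],10],[[0.0014,0.015,0],[0,0,0],10],[[0.0014,0.015,0],[0,0,0],10],[[0.0014,0.015,0],[0,0,0],10],[[0.0014,0.015,0],[0,0,0],10],[[0.0014,0.015,0],[0,0,0],10],[[0.0014,0.015,0],[0,0,0],10],[[0.0014,0.012,0],[0,0,0],10],[[0,0,0],[0,0,0],10],[[0,0,0],[0,0,0],10]]'
python3 -c "
from h import *
st()"
```

```text
t: 37.52
tcp_pos: [0.5259, -0.0172, 0.1088]
tool_rot: [[0.997, -0.083, 0.002], [-0.083, -0.997, 0.003], [0.002, -0.003, -1.0]]
wrist_force: [-1.1, 3.9, 6.0]
grip_width: 0.0123
t: 38.35
tcp_pos: [0.5379, 0.097, 0.1088]
tool_rot: [[0.997, -0.082, 0.005], [-0.082, -0.997, 0.003], [0.004, -0.003, -1.0]]
wrist_force: [3.0, 0.2, 7.6]
grip_width: 0.0126
t 38.35 tcp [0.5379 0.097  0.1088] F [3.  0.2 7.6] w 0.0126
[[0.997, -0.082, 0.005], [-0.082, -0.997, 0.003], [0.004, -0.003, -1.0]] [ 1.1 17.  99.5  0.2 63.2 95.7]
```

```bash
python3 -m handwheel '[[[0.0004,0.004,0],[0,0,0],10],[[0.0004,0.004,0],[0,0,0],10],[[0.0003,0.003,0],[0,0,0],10],[[0,0,0],[0,0,0],10],[[0,0,0],[0,0,0],10]]'
```

```text
t: 38.77
tcp_pos: [0.539, 0.1071, 0.1088]
tool_rot: [[0.997, -0.083, 0.005], [-0.083, -0.997, 0.003], [0.004, -0.003, -1.0]]
wrist_force: [3.5, 0.7, 6.4]
grip_width: 0.0122
```

```bash
python3 -m handwheel '[[[0.0002,0.0025,0],[0,0,0],10],[[0.0002,0.0025,0],[0,0,0],10],[[0,0,0],[0,0,0],10],[[0,0,0],[0,0,0],10]]'
```

```text
t: 39.1
tcp_pos: [0.539, 0.1076, 0.1087]
tool_rot: [[0.997, -0.082, 0.003], [-0.082, -0.997, -0.006], [0.003, 0.006, -1.0]]
wrist_force: [1.6, -13.2, 8.9]
grip_width: 0.0124
```

```bash
python3 -m handwheel '[[[-0.0003,-0.003,0],[0,0,0],10],[[0,0,0],[0,0,0],50],[[0,0,0],[0,0,0],50],[[0,0,0],[0,0,0],50],[[0,0,0.02],[0,0,0],50],[[0,0,0.04],[0,0,0],50],[[0,0,0.04],[0,0,0],50],[[-0.03,0,0.03],[0,0,0],50],[[-0.04,-0.02,0.02],[0,0,0],50],[[-0.04,-0.03,0],[0,0,0],50],[[-0.03,-0.04,0],[0,0,0],50],[[0,-0.04,0],[0,0,0],50]]'
python3 -m handwheel '[[[0,-0.04,0],[0,0,0],50],[[0,-0.04,0],[0,0,0],50],[[0,-0.04,0],[0,0,0],50],[[0,0,0],[0,0,0],50],[[0,0,0],[0,0,0],50]]'
python3 - <<'E'
from mugm import *
st(); mug(('top','scene')); 
for c in ['top','scene']:
    s=snap(c,c+'30'); C=cloud(s); hs=cv2.cvtColor(s['frame'],cv2.COLOR_RGB2HSV)
    g=(hs[...,0]>45)&(hs[...,0]<75)&(hs[...,1]>120)&(C[...,2]>.06)&(C[...,2]<.12)&(C[...,0]>.4)
    print(c,rect(C[g]),rect(C[g&(C[...,2]>.095)]))
E
```

```text
t: 40.1
tcp_pos: [0.4089, -0.0043, 0.2514]
tool_rot: [[0.997, -0.078, -0.007], [-0.078, -0.997, 0.004], [-0.008, -0.003, -1.0]]
wrist_force: [0.7, 0.4, -0.6]
grip_width: 0.0427
t: 40.52
tcp_pos: [0.4134, -0.1272, 0.252]
tool_rot: [[0.996, -0.087, -0.004], [-0.087, -0.996, 0.004], [-0.005, -0.003, -1.0]]
wrist_force: [-1.1, -0.2, -0.6]
grip_width: 0.043
t 40.52 tcp [ 0.4134 -0.1272  0.252 ] F [-1.1 -0.2 -0.6] w 0.043
[[0.996, -0.087, -0.004], [-0.087, -0.996, 0.004], [-0.005, -0.003, -1.0]] [-2.860e+01 -6.300e+00  1.064e+02  1.000e-01  8.010e+01  6.630e+01]
top rim centre [0.4561666  0.29930772] 185
  handle ang 114.61199082694554 50 perp range [-0.00551555  0.00043248  0.00391974] bar pt [0.42784657 0.36112985]
top coaster [0.45901013 0.30291874] 24
    mug_handle [165. 249.] 0.67 [0.4295 0.3617 0.056 ]
    mug_centre [192. 234.] 0.65 [0.4615 0.3012 0.05  ]
    mug_foot [195. 238.] 0.89 [0.4562 0.302  0.004 ]
    coaster [197. 240.] 0.61 [0.4533 0.2976 0.    ]
scene rim centre [0.45635957 0.29949794] 150
  handle ang 116.32425484536499 68 perp range [-0.00711005  0.00029698  0.00473165] bar pt [0.42620493 0.36044626]
scene coaster [0.45796782 0.30111341] 23
    mug_handle [183. 208.] 0.95 [0.4217 0.3538 0.056 ]
    mug_centre [206. 210.] 0.98 [0.4689 0.3128 0.05  ]
    mug_foot [205. 224.] 0.57 [0.4682 0.3225 0.004 ]
    coaster [208. 231.] 0.69 [0.4539 0.289  0.    ]
top (array([540.3, 107.2]), array([146.4, 104. ]), 83.9) (array([538.3, 106.4]), array([14.1, 78. ]), 83.9)
scene (array([539.2, 104.5]), array([147.8, 108.9]), 85.0) (array([536.5, 107. ]), array([15.2, 74.9]), 83.8)
```

View pics/scene30.png

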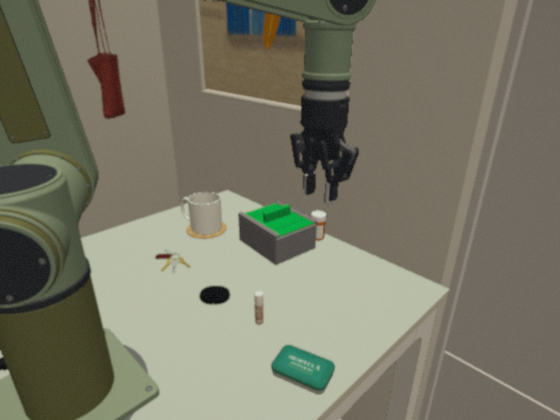

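View pics/top30.png

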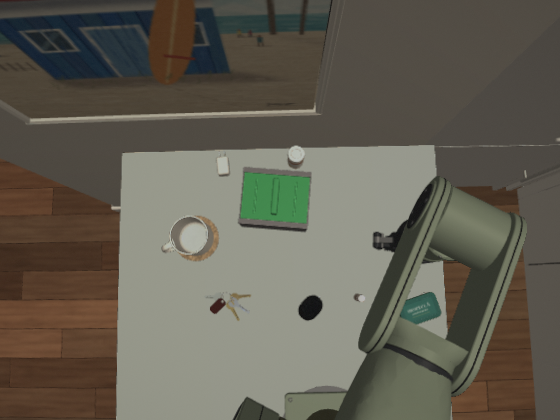

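```bash
python3 -c "
from station import *
print(sign_off())"
```

```text
the job is handed in; nothing more can be done
None
```

The job is handed in at about 41 s of the 210 s. All seven batteries I found are in the box: five from the mug and two loose ones. No verdict was reported.

**Cover opened:** I pinched the pull bar and slid the cover to its end stop. It started about 12 mm ajar. I measured the opening at about 124 mm.

**Mug:** I tipped it to about 127° over the box. The wrist force then showed only the empty mug's weight, and the pictures showed five batteries in the box. It stands level on the coaster, about 2 mm off centre by the rim fit. Two network readings put it further off, one by about 24 mm. I took those as noise because the rim fits from the two cameras agreed.

**Loose batteries:** I picked up each one and set it down in the box. My first grip on the second one was shallow, so I put it back and gripped it again. The pictures showed no third one; the strip behind the box was clear in a wrist picture.

**Cover shut:** I slid it back to its stop with about 13 N. The bar then measured within about 2 mm of the box centre.

**Bystanders:** In the last pictures the bottle and charger looked unmoved by eye, though I did not measure them. The gripper was clear of everything.

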